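Ring up a group's snacks and hand out one ball per player

ROBOT

A 7-joint arm with a two-finger parallel gripper is mounted at the origin on the work surface. World frame = base frame: x ahead of the robot, y to its left, z up, the work surface at z = 0. Lengths are in m, angles in rad, forces in N, time in s.
With the tool pointing down it reaches from about 0.425 to 0.925 m from the base axis. Payload 6.8 kg.
Tool frame: the origin (TCP) lies at the very end of the fingers, on their centre line; the grasp point (between the pads) lies 19 mm behind it; z points along the fingers, x is the direction in which the jaws open and shut, and the axes are right-handed (so a half turn about z gives the same grasp; the last joint's range is limited). The gripper opens to 85 mm and grips with 20 to 120 N. Pads are 22 mm wide; open, the fingers measure 114 mm over their backs; the gripper's body (76 mm by 85 mm) begins 54 mm behind the grasp point. The pads swing forward as they close: fully open they stand 13 mm farther back than shut.
Start: joints at [1.223, 0.477, 0.022, 1.555, -0.011, 1.109, -0.083], TCP at [0.16, -0.656, 0.231] pointing down, gripper open.
Joint ranges: [-2.96, 2.96], [-0.34, 2.1], [-1.41, 1.46], [0.24, 2.44], [-1.37, 4.51], [0.17, 1.92], [-2.96, 2.96]. Speed limits (rad/s): [2.39, 2.39, 3.14, 3.14, 3.14, 3.14, 3.14].

INTERFACE

Orientations are given as a unit quaternion [w, x, y, z].
In Python, from station import get_obs, read_camera, calibration, hand_in, recognise, outline_of, place_of gives the robot as it stands.
- The arm moves only by the tool move_arm, never from a script. Its argument "steps" is a list of rows, each an object with "fingers": the finger opening in mm, from 0 to 85.4; "translation": the shift along the world's x, y, z in mm, a list of three; "turn": the turn about the world's z in rad. In form: [{"fingers": fingers, "translation": [dx, dy, dz], "turn": turn}, ...]. A call has 1 to 10 rows; each row shifts and turns the commanded pose from where the row before left it; what a row does not reach is not made up. A row lasts 1/8 s, in which the tool goes at most 62.5 mm and 10.7 degrees, less where a joint would pass 70% of its speed; a pose out of reach is approached as far as the arm can. A call with a gripper value outside its range is refused whole. The fingers move at their own pace and stop on an object; "newtons" is the grip in N (left out, the last holds). Time passes only in rows, so rows that do not move let the fingers close. It gives the time, the measured TCP pose, the force and the opening at its end, in the units of the state.
- get_obs(): the state, without advancing time (a new reading comes with each control period).
- read_camera(name): name is "side" or "top"; returns the picture (400x640x3 uint8, blue, green, red); there is no depth.
- calibration(name): a dict with "camera_matrix" (3x3 intrinsics, pixels), "rvec" (rotation vector, rad) and "tvec" (3), from world to camera coordinates, as OpenCV has them. Camera axes: x right, y down, z forward; pixel columns grow to the right and rows downward; lengths in m; the calibration is good to about 2 mm. A picture is of the moment at which its call begins. calibration takes no time and is no camera call.
- hand_in(): hands the job in, once; it reports no verdict.
Trained networks look in the newest picture that a camera, given by its name, has taken for a name from the list of things; names that differ only in an ending like _2 or _b are one class to them, and where a whole thing is asked for, a point or a joint stands for the part that bears it (a point fixed in the world has none). Each returns a list of dicts, best first, with "conf" (0 to 1); they miss things now and then, are a little off and sometimes report something else, mostly with a low value. They report only what shows in the picture. A call takes as long as a camera call. They do not tell look-alikes from the thing itself.
- recognise(camera, name): "xy" ([column, row] in pixels, amid what is visible of it).
- outline_of(camera, name): "mask" (400x640 bool, what is visible of it) and "xy" ([column, row] in pixels, amid what is visible of it).
- place_of(camera, name): "xy" ([column, row] in pixels: a listed point, or the origin of a listed thing).
The state is a dict: "t": time; "q": joint angles; "joint_vel": joint speeds; "joint_torque": joint torques, N m; "eef_pos": TCP position; "tool_rot": TCP orientation; "contact_force": force on the tool from outside, world axes, zero at the start; "torque": the same for the moment, N m; "gripper_width": opening from 0.0 (shut) to 1.0 (fully open).
Only numpy, scipy, OpenCV 4.12 (cv2) and the standard library are available. Lean on these libraries where they do the work, as an engineer would, in place of code of your own. Each camera call takes 0.05 s, during which the arm holds its last target.

TASK

A group of players is checking in at the sports-centre desk, one snack can each. Set the blue bowl under the ball dispenser's chute and turn the orange paddle knob one click for each can on the desk, so that the bowl catches exactly one ball per can; then carry the bowl to the wooden hand-over tray. Stand every can upright on the checkout mat with its barcode squarely facing the scanner, and leave the other things on the desk where they are.

Things in the scene. Friction and masses are not known exactly. Their poses are not given: they have to be found in the camera images.
- can1_center (a point): red ring-pull snack can, 62 mm diameter, 80 mm tall, 0.14 to 0.28 kg, standing upright; the point is its centre, half-way up. Its x axis points out through the white barcode label on its side (50 x 34 mm, at mid-height); on the lid a black dot lies on the barcode side, the ring-pull on the other. z up. Two to four of the four cans are there, the others absent.
- can2_center (a point): green ring-pull snack can, 62 mm diameter, 80 mm tall, 0.14 to 0.28 kg, standing upright; the point is its centre, half-way up. Its x axis points out through the white barcode label on its side (50 x 34 mm, at mid-height); on the lid a black dot lies on the barcode side, the ring-pull on the other. z up. Two to four of the four cans are there, the others absent.
- can3_center (a point): blue ring-pull snack can, 62 mm diameter, 80 mm tall, 0.14 to 0.28 kg, standing upright; the point is its centre, half-way up. Its x axis points out through the white barcode label on its side (50 x 34 mm, at mid-height); on the lid a black dot lies on the barcode side, the ring-pull on the other. z up. Two to four of the four cans are there, the others absent.
- can4_center (a point): orange ring-pull snack can, 62 mm diameter, 80 mm tall, 0.14 to 0.28 kg, standing upright; the point is its centre, half-way up. Its x axis points out through the white barcode label on its side (50 x 34 mm, at mid-height); on the lid a black dot lies on the barcode side, the ring-pull on the other. z up. Two to four of the four cans are there, the others absent.
- ball1_center (a point): yellow rubber ball, 40 mm diameter, 24 g; the point is its centre. The five balls start in one column in the dispenser's clear tube; ball1 is the lowest and comes out first, then ball2 and so on.
- ball2_center (a point): yellow rubber ball, 40 mm diameter, 24 g; the point is its centre. The five balls start in one column in the dispenser's clear tube; ball1 is the lowest and comes out first, then ball2 and so on.
- ball3_center (a point): yellow rubber ball, 40 mm diameter, 24 g; the point is its centre. The five balls start in one column in the dispenser's clear tube; ball1 is the lowest and comes out first, then ball2 and so on.
- ball4_center (a point): yellow rubber ball, 40 mm diameter, 24 g; the point is its centre. The five balls start in one column in the dispenser's clear tube; ball1 is the lowest and comes out first, then ball2 and so on.
- ball5_center (a point): yellow rubber ball, 40 mm diameter, 24 g; the point is its centre. The five balls start in one column in the dispenser's clear tube; ball1 is the lowest and comes out first, then ball2 and so on.
- dispenser: fixed ball dispenser: black foot (x -20 to 130, y +-70 mm, 12 high), clear housing, clear tube 49 mm square up to z 0.40 m (cap to 0.43). Origin on the counter below the wheel axis. Its -x is its front, where a hood hangs out (front wall at x -152 mm, 50 wide, open underside at z 0.10 m, top 0.213 m); +y is the knob's side. A bowl slides in below the hood from the front.
- chute_mouth (a point): middle of the opening in the underside of the dispenser's hood, 0.10 m above the counter, 120 mm ahead of the dispenser's origin; the balls drop out here, moving a little to the front, and a bowl centred below this point (within 15 mm) catches them. Axes as the dispenser's.
- knob_center (a point): centre of the orange paddle knob on its level axis (the dispenser's y), 170 mm above the counter, 90 mm from the tube's middle. Four flat wings in a cross, each reaching 48 mm from the axis, 9 mm thick, 32 mm wide along the axis. At rest one wing stands straight up, one points to the front, one down, one back. A fingertip fits between two wings and can push one over. The point turns with the knob.
- paddle (a joint): angle of the paddle knob, 0 at the start; grows as the upper wing goes over towards the dispenser's front (clockwise seen from the knob's side). It clicks at every quarter turn (1.571 rad): up to 0.12 N m holds it back in the first half of a click; past the half it draws itself on to the next click and stays. Each click lets one ball fall. It does not go below 0.
- bowl_center (a point): blue plastic bowl, 132 mm across the rim, 96 mm across the foot, 58 mm high, wall 4 mm, 0.12 kg; the point is at its centre, half-way up (29 mm above its foot). The handle points along its own x axis; z up.
- bowl_handle (a point): middle of the bowl's handle: a bar 60 mm long along the bowl's x axis (from 63 to 123 mm from the bowl's axis), 14 mm wide, 18 mm tall; the point is 95 mm from the bowl's axis and 47 mm above the bowl's foot. Can be pinched across its width from above.
- mat_center (a point): middle of the black checkout mat (130 x 350 mm, 3 mm thick, fixed), on its upper face. Its own x axis points to the scanner, its y axis runs along the mat; a white line crosses the mat 171 mm from the middle at either end.
- scan_window (a point): middle of the window of the grey scanner bar (240 mm long, top at 109 mm) that stands along the mat's far long edge, 113 mm from the mat's middle line and 63 mm above the counter. Fixed to the mat. The window looks over the whole mat, towards the mat's -x.
- tray: shallow wooden hand-over tray, fixed, 160 x 200 mm, rim 14 mm high, walls 4 mm, floor about 4 mm above the counter; origin at the middle of its underside, x axis along its 160 mm side.
- travel_mug: bystander: black travel mug, 77 mm diameter, 152 mm tall; origin under its middle.
- pen_pot: bystander: square wire pen pot, 75 mm, 95 mm tall with pens to 150 mm; origin under its middle.
- note_block: bystander: block of yellow notes, 76 mm square, 45 mm high; origin under its middle.
Things that resemble listed ones, but are neither listed nor needed, are in the scene too. Leave any purple or turquoise look-alike of the part that bears can3_center alone.

How it is judged:
On the way, in this order (a step that is already met when the one before it is completed fails the run):
1. the bowl stands on the counter under the chute mouth (centres within 40 mm) before the knob has been turned (horizontal distance between bowl_center and chute_mouth below 0.04 m and height (world z) of bowl_center below 0.036 m and angle between bowl_center's own z axis and vertical below 0.1 rad and value of joint paddle below 0.4 rad), for 0.2 s.
2. under the chute the bowl has caught exactly as many balls as there are cans, and the rest are still in the tube (horizontal distance between bowl_center and chute_mouth below 0.04 m and height (world z) of bowl_center below 0.036 m and distance between each of ball1_center, ball2_center and bowl_center below 0.052 m and height (world z) of ball5_center above 0.185 m and (distance between ball3_center and bowl_center below 0.052 m or (height (world z) of each of can1_center, can2_center above 5 m and height (world z) of dispenser below 5 m) or (height (world z) of each of can1_center, can3_center above 5 m and height (world z) of dispenser below 5 m) or (height (world z) of each of can1_center, can4_center above 5 m and height (world z) of dispenser below 5 m) or (height (world z) of each of can2_center, can3_center above 5 m and height (world z) of dispenser below 5 m) or (height (world z) of each of can2_center, can4_center above 5 m and height (world z) of dispenser below 5 m) or (height (world z) of each of can3_center, can4_center above 5 m and height (world z) of dispenser below 5 m)) and (distance between ball4_center and bowl_center below 0.052 m or (height (world z) of can1_center above 5 m and height (world z) of dispenser below 5 m) or (height (world z) of can2_center above 5 m and height (world z) of dispenser below 5 m) or (height (world z) of can3_center above 5 m and height (world z) of dispenser below 5 m) or (height (world z) of can4_center above 5 m and height (world z) of dispenser below 5 m)) and (height (world z) of any of can1_center, can2_center below 5 m or height (world z) of ball3_center above 0.185 m) and (height (world z) of any of can1_center, can3_center below 5 m or height (world z) of ball3_center above 0.185 m) and (height (world z) of any of can1_center, can4_center below 5 m or height (world z) of ball3_center above 0.185 m) and (height (world z) of any of can2_center, can3_center below 5 m or height (world z) of ball3_center above 0.185 m) and (height (world z) of any of can2_center, can4_center below 5 m or height (world z) of ball3_center above 0.185 m) and (height (world z) of any of can3_center, can4_center below 5 m or height (world z) of ball3_center above 0.185 m) and (height (world z) of can1_center below 5 m or height (world z) of ball4_center above 0.185 m) and (height (world z) of can2_center below 5 m or height (world z) of ball4_center above 0.185 m) and (height (world z) of can3_center below 5 m or height (world z) of ball4_center above 0.185 m) and (height (world z) of can4_center below 5 m or height (world z) of ball4_center above 0.185 m)), for 0.2 s.
At the end, for the whole second after the job is handed in: Every can there stands upright and still on the mat (centre within 45 mm of its middle line, inside the white lines), barcode square to the scanner within 0.4 rad; the bowl stands level inside the tray (35 mm off its middle) with exactly one ball per can, the other balls still in the tube (x of can1_center in the frame of mat_center between -0.045 and 0.045 m and y of can1_center in the frame of mat_center between -0.155 and 0.155 m and height (world z) of can1_center between 0.037 and 0.048 m and angle between each of can1_center, can2_center, can3_center, can4_center, bowl_center's own z axis and vertical below 0.1 rad and angle between the x axis of each of can1_center, can2_center, can3_center, can4_center and the x axis of mat_center, either way round below 0.4 rad and x of scan_window in the frame of can1_center above 0.02 m and linear speed of each of can1, can2, can3, can4, bowl below 0.03 m/s and x of can2_center in the frame of mat_center between -0.045 and 0.045 m and y of can2_center in the frame of mat_center between -0.155 and 0.155 m and height (world z) of can2_center between 0.037 and 0.048 m and x of scan_window in the frame of can2_center above 0.02 m and x of can3_center in the frame of mat_center between -0.045 and 0.045 m and y of can3_center in the frame of mat_center between -0.155 and 0.155 m and height (world z) of can3_center between 0.037 and 0.048 m and x of scan_window in the frame of can3_center above 0.02 m and x of can4_center in the frame of mat_center between -0.045 and 0.045 m and y of can4_center in the frame of mat_center between -0.155 and 0.155 m and height (world z) of can4_center between 0.037 and 0.048 m and x of scan_window in the frame of can4_center above 0.02 m and x of bowl_center in the frame of tray between -0.036 and 0.036 m and y of bowl_center in the frame of tray between -0.056 and 0.056 m and height (world z) of bowl_center below 0.04 m and distance between each of ball1_center, ball2_center and bowl_center below 0.052 m and height (world z) of ball5_center above 0.185 m and (distance between ball3_center and bowl_center below 0.052 m or (height (world z) of each of can1_center, can2_center above 5 m and height (world z) of dispenser below 5 m) or (height (world z) of each of can1_center, can3_center above 5 m and height (world z) of dispenser below 5 m) or (height (world z) of each of can1_center, can4_center above 5 m and height (world z) of dispenser below 5 m) or (height (world z) of each of can2_center, can3_center above 5 m and height (world z) of dispenser below 5 m) or (height (world z) of each of can2_center, can4_center above 5 m and height (world z) of dispenser below 5 m) or (height (world z) of each of can3_center, can4_center above 5 m and height (world z) of dispenser below 5 m)) and (distance between ball4_center and bowl_center below 0.052 m or (height (world z) of can1_center above 5 m and height (world z) of dispenser below 5 m) or (height (world z) of can2_center above 5 m and height (world z) of dispenser below 5 m) or (height (world z) of can3_center above 5 m and height (world z) of dispenser below 5 m) or (height (world z) of can4_center above 5 m and height (world z) of dispenser below 5 m)) and (height (world z) of any of can1_center, can2_center below 5 m or height (world z) of ball3_center above 0.185 m) and (height (world z) of any of can1_center, can3_center below 5 m or height (world z) of ball3_center above 0.185 m) and (height (world z) of any of can1_center, can4_center below 5 m or height (world z) of ball3_center above 0.185 m) and (height (world z) of any of can2_center, can3_center below 5 m or height (world z) of ball3_center above 0.185 m) and (height (world z) of any of can2_center, can4_center below 5 m or height (world z) of ball3_center above 0.185 m) and (height (world z) of any of can3_center, can4_center below 5 m or height (world z) of ball3_center above 0.185 m) and (height (world z) of can1_center below 5 m or height (world z) of ball4_center above 0.185 m) and (height (world z) of can2_center below 5 m or height (world z) of ball4_center above 0.185 m) and (height (world z) of can3_center below 5 m or height (world z) of ball4_center above 0.185 m) and (height (world z) of can4_center below 5 m or height (world z) of ball4_center above 0.185 m)); the robot touches nothing.
It fails at once if the travel mug is moved more than 50 mm (distance of travel_mug from where it was at the start of the episode above 0.05 m).
It fails at once if the pen pot is moved more than 50 mm (distance of pen_pot from where it was at the start of the episode above 0.05 m).
It fails at once if the note block is moved more than 50 mm (distance of note_block from where it was at the start of the episode above 0.05 m).
Of can1, can2, can3, can4 only 2 to 4 are there at a start; the rules pass over those that are not, and their reading is None.
At some moment in a run one of can1, can2, can3, can4, bowl may be knocked a few centimetres aside while the robot is not near it.
It also fails if it takes over 210 s, if anything falls off the work surface, if the arm or the gripper's body presses on something with over 40 N, if the wrist force passes 120 N, or if a joint passes its speed limit or range.

## Working session

There is one attempt and no reset: what is moved stays moved. The work goes in short steps, Python scripts to look and compute and a tool call to move; the robot and the scene stay as the last step left them, time stands still between calls to the robot, and variables do not carry over. Pictures are saved under pics/ and viewed, and the job is handed in when it is done.

Besides the shell and the picture viewer there is one more tool, called as name(argument=value, ...) on one line, values as JSON. move_arm: Moves the arm, as the interface text tells. Its arguments: {"type":"object","properties":{"steps":{"type":"array"},"newtons":{"type":"number"}},"required":["steps"]}

```bash
ls; mkdir -p pics; python3 - <<'E'
from station import *
import cv2
for n in("side","top"):
    im=read_camera(n); cv2.imwrite(f"pics/{n}0.png",im)
    c=calibration(n); print(n,c)
o=get_obs(); print(o)
E
```

```text
pics
side {'camera_matrix': array([[492.09791513,   0.        , 314.66882482],
       [  0.        , 492.09791513, 193.50043162],
       [  0.        ,   0.        ,   1.        ]]), 'rvec': array([ 2.26667968, -0.39549452,  0.1611651 ]), 'tvec': array([-0.5239982 ,  0.27579647,  1.63751206])}
top {'camera_matrix': array([[512.68849387,   0.        , 319.21628405],
       [  0.        , 512.68849387, 195.76526825],
       [  0.        ,   0.        ,   1.        ]]), 'rvec': array([ 2.10199536, -2.10365377,  0.24943807]), 'tvec': array([-0.03903154,  0.58298498,  1.80119457])}
{'t': 0.1, 'q': array([ 1.22291539,  0.4777137 ,  0.02234454,  1.5563392 , -0.01148503,
        1.10931115, -0.08309855]), 'joint_vel': array([ 0.00138547, -0.00209735, -0.00126744, -0.00386928, -0.00090737,
        0.00051007,  0.00068589]), 'joint_torque': array([ 5.12546481e-03, -5.97754490e+01,  1.61407996e+00, -2.81949323e+01,
        1.28140449e-02,  5.09589416e-03,  3.03623290e-05]), 'eef_pos': array([ 0.16016365, -0.65517627,  0.23043114]), 'tool_rot': array([-4.53102853e-04,  7.86611358e-01, -6.17447890e-01, -6.85326525e-04]), 'contact_force': array([ 0.39945659, -1.08827347, -0.38679225]), 'torque': array([-0.02540932,  0.07907189, -0.01806193]), 'gripper_width': 1.003401329951536}
```

View pics/side0.png

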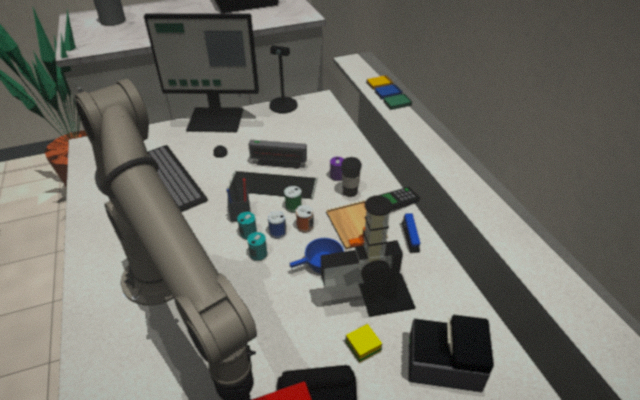

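View pics/top0.png

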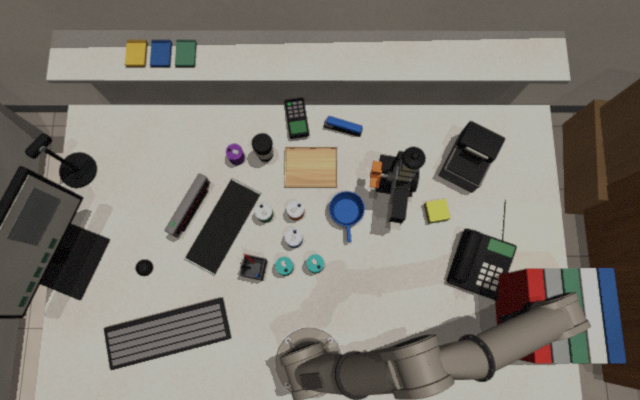

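```bash
cat > h.py <<'E'
import numpy as np, cv2
from station import *
C={n:calibration(n) for n in("side","top")}
def P(n,X):
    c=C[n];return cv2.projectPoints(np.array(X,float).reshape(-1,3),c["rvec"],c["tvec"],c["camera_matrix"],None)[0].reshape(-1,2)
def W(n,uv,z):
    c=C[n];R=cv2.Rodrigues(c["rvec"])[0];o=-R.T@c["tvec"]
    d=R.T@np.linalg.inv(c["camera_matrix"])@np.array([uv[0],uv[1],1.]);return o+d*(z-o[2])/d[2]
def tri(a,b):
    M=[np.hstack([cv2.Rodrigues(C[n]["rvec"])[0],C[n]["tvec"].reshape(3,1)]) for n in("side","top")]
    M=[C[n]["camera_matrix"]@m for n,m in zip(("side","top"),M)]
    X=cv2.triangulatePoints(M[0],M[1],np.array(a,float).reshape(2,1),np.array(b,float).reshape(2,1));return (X[:3]/X[3]).ravel()
E
python3 - <<'E'
from h import *
np.set_printoptions(precision=3,suppress=True)
Z=dict(can1_center=.04,can2_center=.04,can3_center=.04,can4_center=.04,bowl_center=.029,bowl_handle=.047,mat_center=.003,scan_window=.063,tray=0,dispenser=0,chute_mouth=.1,knob_center=.17,travel_mug=0,pen_pot=0,note_block=0)
im={n:read_camera(n) for n in C}
for k,z in Z.items():
    for n in("top","side"):
        for r in place_of(n,k)[:4]:
            if r["conf"]>.2: print(k,n,round(r["conf"],2),np.round(r["xy"],1),W(n,r["xy"],z)[:2])
for n,b in (("top",(150,100,470,290)),("side",(200,130,440,320))):
    x0,y0,x1,y1=b;c=im[n][y0:y1,x0:x1];s=800/c.shape[1]
    s=min(s,600/c.shape[0]);cv2.imwrite(f"pics/{n}1.png",cv2.resize(c,None,fx=s,fy=s,interpolation=cv2.INTER_CUBIC))
print(get_obs()["t"])
E
```

```text
can2_center top 0.74 [264.4 213.9] [0.521 0.161]
can2_center top 0.65 [392.4 215.7] [ 0.514 -0.308]
can2_center side 0.69 [290.  201.1] [0.514 0.159]
can3_center top 0.67 [234.3 153.8] [0.752 0.28 ]
can3_center top 0.58 [284.5 270. ] [0.317 0.085]
can3_center top 0.51 [317.3 262.7] [ 0.343 -0.032]
can3_center top 0.5 [293.  240.6] [0.422 0.056]
can3_center side 0.86 [259.9 247.5] [ 0.348 -0.029]
can3_center side 0.72 [337.5 169. ] [0.752 0.277]
can3_center side 0.57 [250.6 226.5] [0.343 0.08 ]
can3_center side 0.56 [278.4 222.9] [0.441 0.063]
can4_center top 0.85 [295.8 213. ] [0.524 0.046]
can4_center side 0.77 [305.8 217.8] [0.541 0.054]
bowl_center top 0.68 [347.5 210.2] [ 0.537 -0.144]
bowl_center side 0.77 [327.6 254.7] [ 0.557 -0.129]
bowl_handle top 0.72 [343.8 236.2] [ 0.437 -0.128]
bowl_handle side 0.8 [297.2 265.1] [ 0.442 -0.152]
mat_center top 0.93 [224.1 225.3] [0.485 0.314]
mat_center top 0.64 [395.8 216.2] [ 0.519 -0.326]
mat_center side 0.66 [271.5 182.2] [0.488 0.333]
scan_window top 0.87 [192.  208.6] [0.536 0.422]
scan_window side 0.95 [278.8 153.5] [0.551 0.43 ]
tray top 0.98 [311.8 166.2] [ 0.715 -0.012]
tray side 0.6 [304.6 216.5] [0.552 0.101]
tray side 0.56 [353.4 226.4] [ 0.703 -0.01 ]
dispenser top 0.84 [391.9 187.5] [ 0.631 -0.316]
dispenser side 0.7 [369.7 299.8] [ 0.625 -0.328]
chute_mouth top 0.69 [391.  216.1] [ 0.501 -0.294]
chute_mouth side 0.79 [329.8 283.2] [ 0.501 -0.296]
knob_center top 0.52 [378.1 175.6] [ 0.631 -0.243]
knob_center side 0.54 [363.5 238.9] [ 0.639 -0.223]
travel_mug top 0.97 [266.  153.4] [0.766 0.165]
travel_mug side 0.76 [351.2 191.9] [0.769 0.17 ]
pen_pot top 0.71 [260.1 266. ] [0.335 0.177]
pen_pot side 0.74 [243.6 215.3] [0.338 0.187]
note_block top 0.65 [436.  213.3] [ 0.531 -0.478]
note_block side 0.9 [364.4 349.8] [ 0.538 -0.483]
1.7
```

View pics/top1.png

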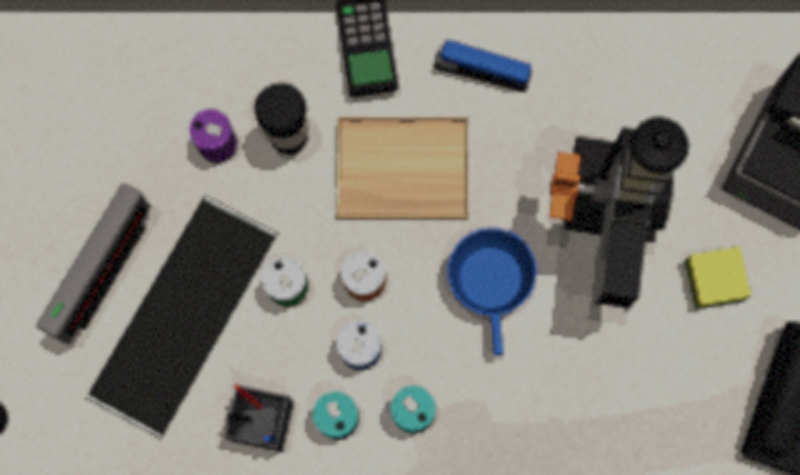

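View pics/side1.png

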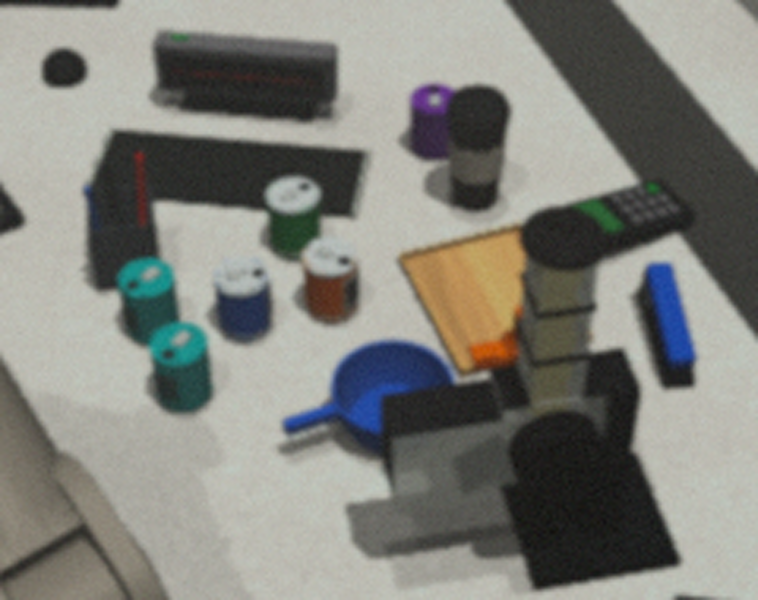

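```bash
cat > ov.py <<'E'
from h import *
def xf(p,yaw,L):
    c,s=np.cos(yaw),np.sin(yaw);L=np.array(L,float);return np.c_[p[0]+c*L[:,0]-s*L[:,1],p[1]+s*L[:,0]+c*L[:,1],L[:,2]]
def circ(r,z,n=40): a=np.linspace(0,2*np.pi,n);return np.c_[r*np.cos(a),r*np.sin(a),0*a+z]
def rect(x0,x1,y0,y1,z): return [[x0,y0,z],[x1,y0,z],[x1,y1,z],[x0,y1,z],[x0,y0,z]]
def bowl(p,y): return [xf(p,y,circ(.066,.058)),xf(p,y,rect(.063,.123,-.007,.007,.056))]
def can(p,y,z0=0): return [xf(p,y,circ(.031,.08+z0)),xf(p,y,[[0,0,.08+z0],[.031,0,.08+z0]])]
def disp(p,y,k=0): return [xf(p,y,rect(-.02,.13,-.07,.07,.012)),xf(p,y,rect(-.152,-.06,-.025,.025,.213)),xf(p,y,rect(-.152,-.10,-.025,.025,.1)),xf(p,y,rect(-.0245,.0245,-.0245,.0245,.4)),
   xf(p,y,rect(-.0045,.0045,.074,.106,.218)),xf(p,y,rect(-.048,.048,.074,.106,.1745))]
def mat(p,y): return [xf(p,y,rect(-.065,.065,-.175,.175,.003)),xf(p,y,[[0,0,.003],[.065,0,.003]])]
def tray(p,y): return [xf(p,y,rect(-.08,.08,-.1,.1,.014))]
def draw(n,im,box,items,fn,s=None):
    x0,y0,x1,y1=box;c=im[y0:y1,x0:x1];s=min(800/c.shape[1],600/c.shape[0])
    c=cv2.resize(c,None,fx=s,fy=s,interpolation=cv2.INTER_CUBIC)
    cols=[(0,0,255),(0,255,0),(255,0,255),(0,255,255),(255,255,0),(255,255,255)]
    for i,L in enumerate(items):
        for l in L:
            q=(P(n,l)+.5-[x0,y0])*s-.5;cv2.polylines(c,[np.round(q*8).astype(int)],False,cols[i%6],1,cv2.LINE_AA,3)
    cv2.imwrite("pics/"+fn,c)
E
python3 - <<'E'
from ov import *
np.set_printoptions(precision=4,suppress=True)
im={n:read_camera(n) for n in C}
# bowl masks and others
for n in C:
    for k in("bowl_center","mat_center","tray","can2_center","can3_center","can4_center"):
        for r in outline_of(n,k)[:4]:
            m=r["mask"].astype(np.uint8);ct=max(cv2.findContours(m,0,2)[0],key=cv2.contourArea)
            b=cv2.minAreaRect(ct); print(n,k,round(r["conf"],2),np.round(r["xy"]),[ *map(lambda q:np.round(W(n,q,.003 if 'mat' in k else .014)[:2],3).tolist(),cv2.boxPoints(b))] if k in("mat_center","tray") else (m.sum(),))
it=[bowl((.547,-.14),np.pi+.05),can((.517,.16),.68),can((.432,.06),-.17),can((.532,.05),-.84),disp((.63,-.322),-.15),mat((.487,.32),1.1),tray((.71,-.011),0)]
draw("top",im["top"],(180,120,450,290),it,"t2.png");draw("side",im["side"],(210,130,440,320),it,"s2.png")
E
```

```text
side bowl_center 0.8 [319. 250.] (np.uint64(785),)
side mat_center 0.7 [275. 172.] [[0.321, 0.333], [0.357, 0.465], [0.669, 0.299], [0.618, 0.178]]
side tray 0.67 [348. 220.] [[0.631, 0.093], [0.789, 0.099], [0.741, -0.113], [0.597, -0.114]]
side can2_center 0.69 [317. 254.] (np.uint64(807),)
side can2_center 0.61 [291. 196.] (np.uint64(370),)
side can3_center 0.92 [248. 224.] (np.uint64(396),)
side can3_center 0.8 [275. 224.] (np.uint64(444),)
side can3_center 0.73 [260. 246.] (np.uint64(467),)
side can3_center 0.53 [336. 171.] (np.uint64(309),)
side can4_center 0.63 [304. 216.] (np.uint64(417),)
top bowl_center 0.75 [398. 176.] (np.uint64(2558),)
top bowl_center 0.69 [349. 207.] (np.uint64(1046),)
top mat_center 0.92 [214. 221.] [[0.364, 0.455], [0.675, 0.296], [0.608, 0.18], [0.301, 0.342]]
top tray 0.81 [311. 168.] [[0.791, 0.091], [0.792, -0.108], [0.629, -0.107], [0.629, 0.089]]
top tray 0.17 [399. 176.] [[0.535, -0.181], [0.83, -0.279], [0.77, -0.457], [0.479, -0.354]]
top can2_center 0.87 [262. 210.] (np.uint64(318),)
top can3_center 0.75 [317. 262.] (np.uint64(284),)
top can3_center 0.58 [236. 151.] (np.uint64(291),)
top can4_center 0.84 [296. 212.] (np.uint64(286),)
```

View pics/t2.png

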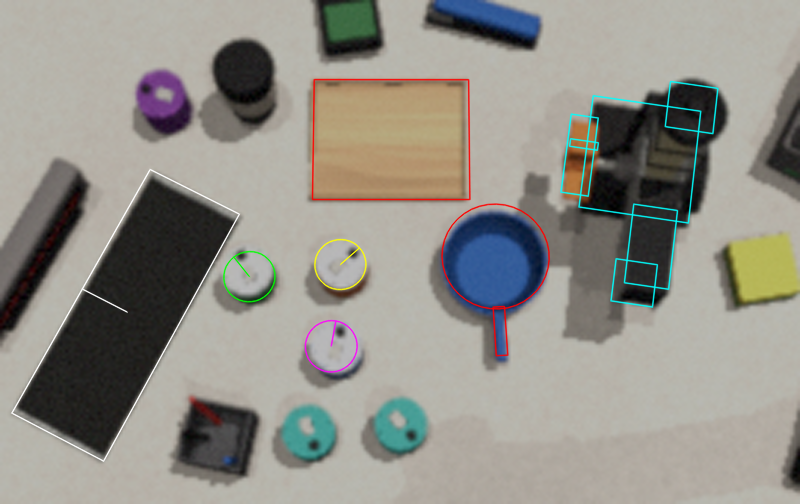

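View pics/s2.png

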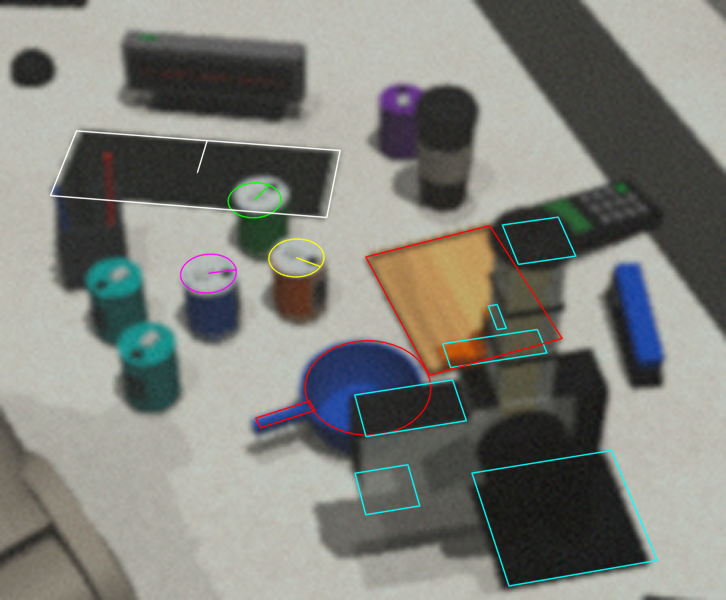

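```bash
python3 - <<'E'
from ov import *
im={n:read_camera(n) for n in C}
for n in C:
    b=(365,140,430,230) if n=="top" else (300,185,430,320)
    draw(n,im[n],b,[disp((.63,-.322),-.15),disp((.632,-.322),-.11)],f"d{n}.png")
    b2=(240,195,370,275) if n=="top" else (255,170,350,280)
    draw(n,im[n],b2,[bowl((.541,-.141),np.pi+.05),can((.520,.158),.68),can((.433,.056),-.2),can((.530,.047),-.74)],f"c{n}.png")
E
cd pics; python3 -c "
import cv2,numpy as np
for k in 'dc':
  a=cv2.imread(k+'top.png');b=cv2.imread(k+'side.png')
  h=480;f=lambda i:cv2.resize(i,None,fx=h/i.shape[0],fy=h/i.shape[0])
  o=np.hstack([f(a),f(b)]);print(o.shape);s=min(1,800/o.shape[1]);cv2.imwrite(k+'.png',cv2.resize(o,None,fx=s,fy=s))
"
```

```text
(480, 808, 3)
(480, 1194, 3)
```

View pics/d.png

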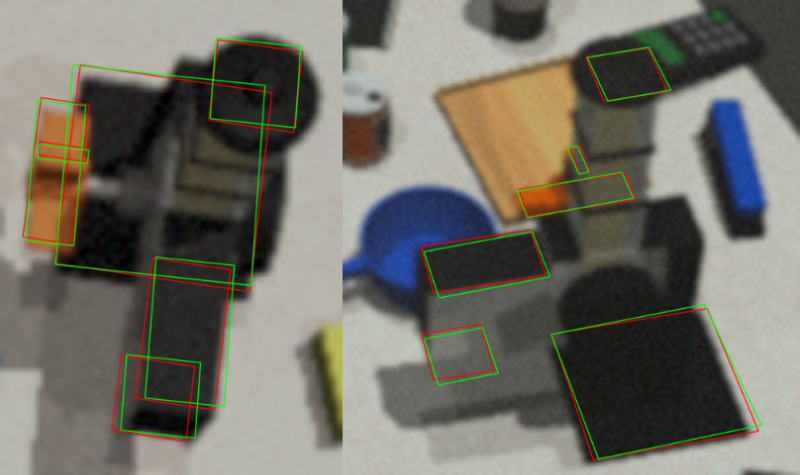

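View pics/ctop.png

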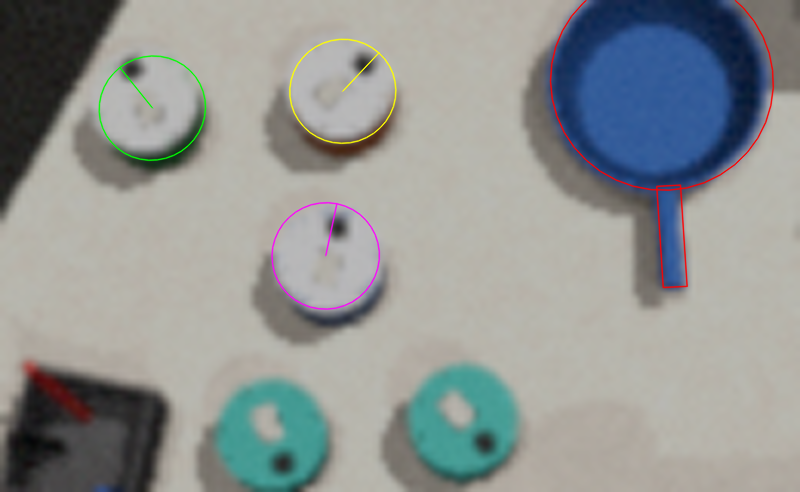

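View pics/cside.png

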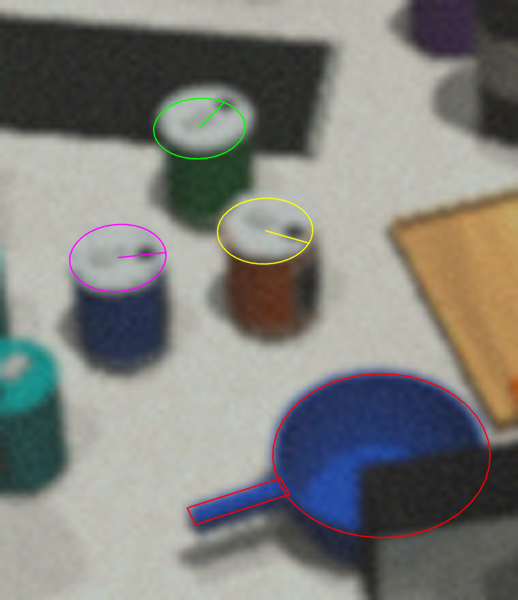

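move_arm(steps=[{"fingers":50,"translation":[28,51,0],"turn":-0.019},{"fingers":50,"translation":[28,51,0],"turn":-0.019},{"fingers":50,"translation":[28,51,0],"turn":-0.019},{"fingers":50,"translation":[28,51,0],"turn":-0.019},{"fingers":50,"translation":[28,51,0],"turn":-0.019},{"fingers":50,"translation":[28,51,0],"turn":-0.019},{"fingers":50,"translation":[28,51,0],"turn":-0.019},{"fingers":50,"translation":[28,51,0],"turn":-0.019},{"fingers":50,"translation":[28,51,0],"turn":-0.019},{"fingers":50,"translation":[28,51,0],"turn":-0.019}], newtons=40)

```text
t: 3.75
eef_pos: [0.4411, -0.1441, 0.2318]
tool_rot: [-0.0, 0.724, -0.69, 0.001]
contact_force: [0.4, -0.6, 0.5]
gripper_width: 0.583
```

```bash
python3 - <<'E'
from ov import *
im={n:read_camera(n) for n in C}
it=[bowl((.539,-.141),np.pi+.05),can((.520,.158),.68),can((.433,.056),-.2),can((.530,.047),-.74),[xf((.441,-.145),0,[[0,-.02,.05],[0,.02,.05]])]]
draw("top",im["top"],(230,120,430,270),it,"t3.png");draw("side",im["side"],(230,160,410,320),it,"s3.png")
E
```

```text
(no output)
```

View pics/s3.png

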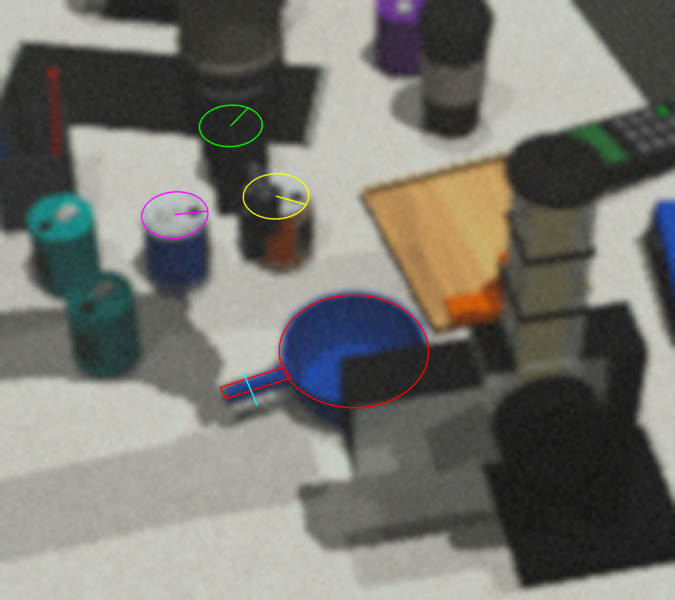

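View pics/t3.png

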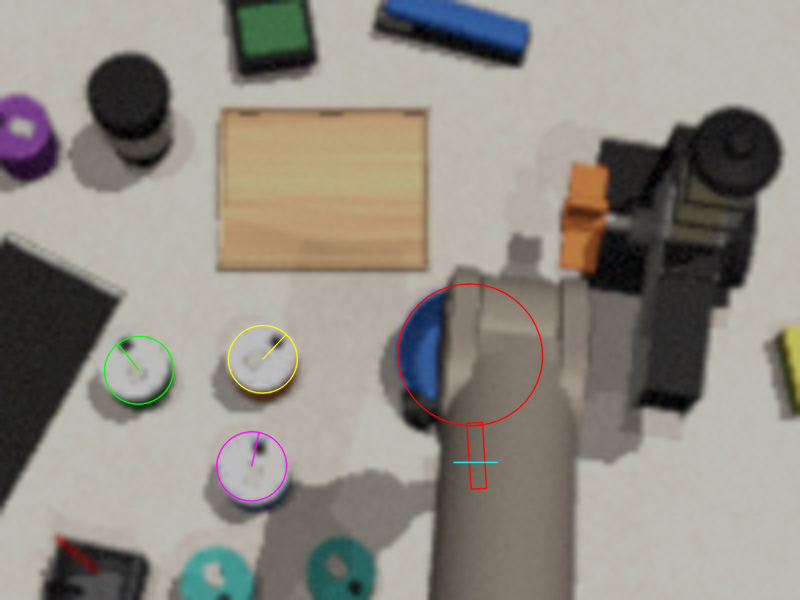

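```bash
python3 - <<'E'
from ov import *
im={n:read_camera(n) for n in C}
tcp=np.array([.4411,-.1441,.2318])
ax=[np.array([tcp+[0,0,0],tcp+[0,0,.35]])]+[np.array([tcp+[-.06,0,h],tcp+[.06,0,h]]) for h in (0,.073,.1,.15,.2,.25,.3)]
draw("side",im["side"],(180,10,400,260),[ax],"s4.png");draw("top",im["top"],(280,150,420,290),[ax],"t4.png")
E
```

```text
(no output)
```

View pics/s4.png

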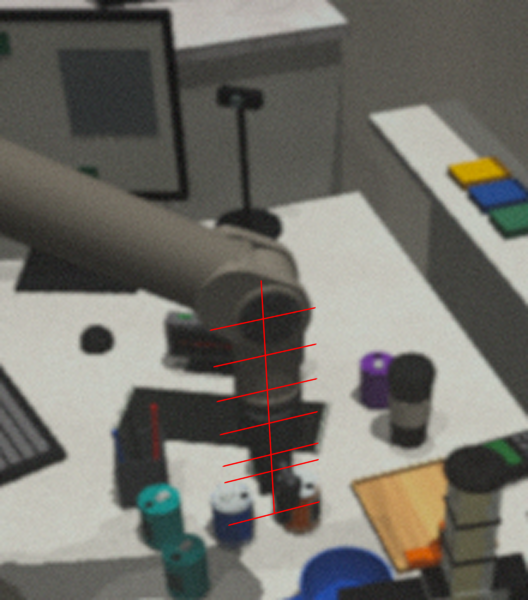

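View pics/t4.png

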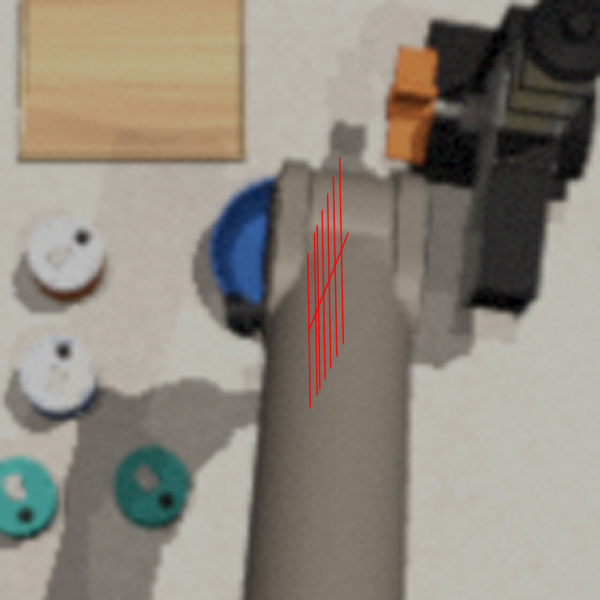

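move_arm(steps=[{"fingers":50,"translation":[0,0,-55],"turn":0},{"fingers":50,"translation":[0,0,-55],"turn":0},{"fingers":50,"translation":[0,0,-50],"turn":0},{"fingers":50,"translation":[0,0,-30],"turn":0},{"fingers":50,"translation":[0,0,-14],"turn":0},{"fingers":50,"translation":[0,0,0],"turn":0},{"fingers":5,"translation":[0,0,0],"turn":0},{"fingers":5,"translation":[0,0,0],"turn":0},{"fingers":5,"translation":[0,0,0],"turn":0},{"fingers":5,"translation":[0,0,0],"turn":0}])

```text
t: 5.2
eef_pos: [0.4409, -0.146, 0.0281]
tool_rot: [-0.0, 0.724, -0.689, 0.001]
contact_force: [-1.1, -0.4, 7.5]
gripper_width: 0.158
```

move_arm(steps=[{"fingers":5,"translation":[0,0,6],"turn":0},{"fingers":5,"translation":[0,0,6],"turn":0},{"fingers":5,"translation":[-17,0,0],"turn":0},{"fingers":5,"translation":[-18,-20,0],"turn":0},{"fingers":5,"translation":[0,-35,0],"turn":0},{"fingers":5,"translation":[0,-35,0],"turn":0},{"fingers":5,"translation":[0,-35,0],"turn":0},{"fingers":5,"translation":[0,-25,0],"turn":0},{"fingers":5,"translation":[0,-10,0],"turn":0},{"fingers":5,"translation":[0,0,0],"turn":0}])

```text
t: 6.45
eef_pos: [0.4045, -0.3054, 0.0391]
tool_rot: [0.0, 0.724, -0.69, -0.0]
contact_force: [0.5, -0.1, -1.3]
gripper_width: 0.157
```

```bash
python3 - <<'E'
from ov import *
im={n:read_camera(n) for n in C}
it=[bowl((.504,-.301),np.pi+.05),disp((.63,-.32),-.13)]
draw("top",im["top"],(300,140,440,260),it,"t5.png");draw("side",im["side"],(230,160,410,320),it,"s5.png")
E
```

```text
(no output)
```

View pics/s5.png

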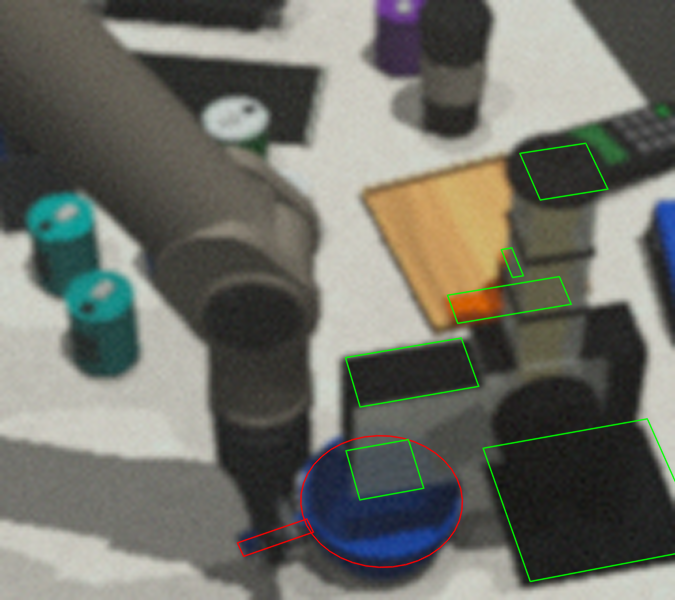

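View pics/t5.png

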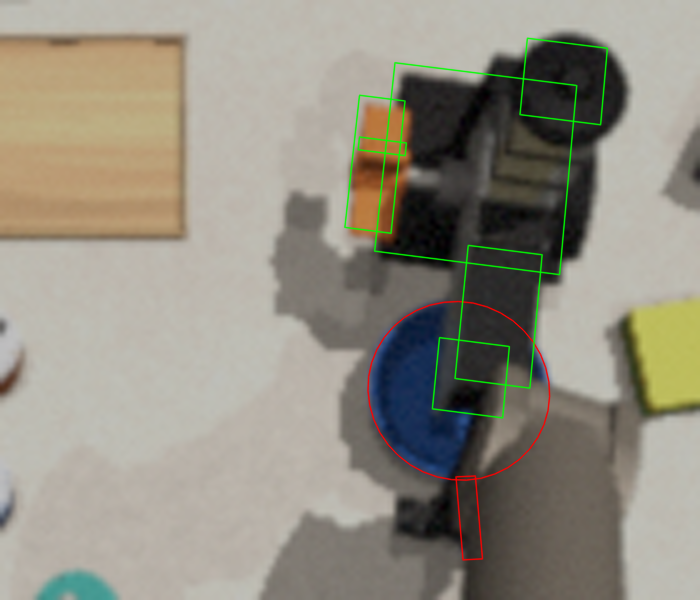

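move_arm(steps=[{"fingers":5,"translation":[1,0,-6],"turn":0},{"fingers":5,"translation":[0,0,-5],"turn":0},{"fingers":5,"translation":[0,0,0],"turn":0},{"fingers":35,"translation":[0,0,0],"turn":0},{"fingers":35,"translation":[0,0,0],"turn":0},{"fingers":35,"translation":[0,0,0],"turn":0},{"fingers":35,"translation":[0,0,20],"turn":0},{"fingers":35,"translation":[-5,0,45],"turn":0},{"fingers":35,"translation":[-5,20,55],"turn":0},{"fingers":35,"translation":[0,40,40],"turn":0}])

```text
t: 7.8
eef_pos: [0.3964, -0.2466, 0.1905]
tool_rot: [-0.0, 0.723, -0.691, 0.001]
contact_force: [1.2, -0.1, 0.2]
gripper_width: 0.412
```

```bash
python3 - <<'E'
from ov import *
im={n:read_camera(n) for n in C}
it=[bowl((.504,-.301),np.pi+.05),disp((.63,-.32),-.13)]
draw("top",im["top"],(350,140,440,260),it,"t6.png");draw("side",im["side"],(230,160,410,320),it,"s6.png")
E
```

```text
(no output)
```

View pics/s6.png

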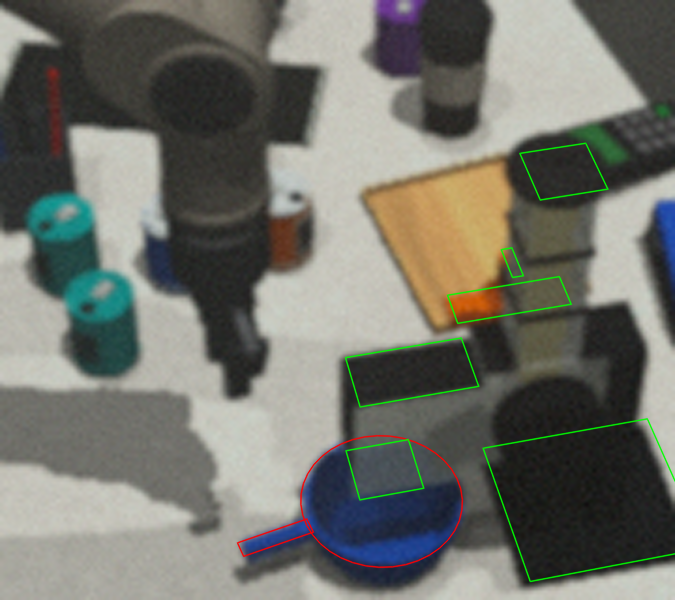

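View pics/t6.png

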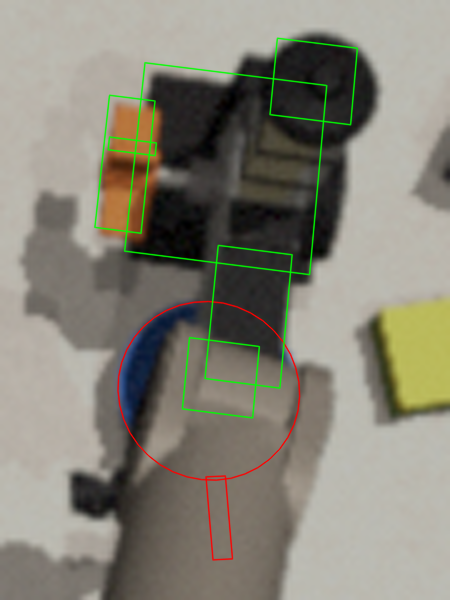

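```bash
python3 - <<'E'
from ov import *
im={n:read_camera(n) for n in C}
for n in C:
    hsv=cv2.cvtColor(im[n],cv2.COLOR_BGR2HSV)
    m=cv2.inRange(hsv,(5,150,90),(16,255,255))
    k,l,s,c=cv2.connectedComponentsWithStats(m)
    for i in range(1,k):
        if s[i,4]>15: print(n,s[i],c[i],W(n,c[i],.18))
print(W("top",(375.7,174.2),.1745))
it=[disp((.626,-.323),-.13)]
draw("top",im["top"],(360,145,410,195),it,"t7.png");draw("side",im["side"],(325,180,400,270),it,"s7.png")
E
```

```text
side [ 78 133   8   4  20] [ 81.15 134.3 ] [-0.1854379   0.67236374  0.18      ]
side [ 46 135  23  30 450] [ 58.35333333 149.95111111] [-0.26727294  0.59198856  0.18      ]
side [304 219   4  11  39] [305.41025641 223.64102564] [ 0.48903902 -0.10752069  0.18      ]
side [348 234  16  13 136] [355.89705882 240.68382353] [ 0.610298   -0.23030196  0.18      ]
top [371 161  11  27 221] [375.88687783 173.95927602] [ 0.634015   -0.23467042  0.18      ]
[ 0.63468331 -0.23466868  0.1745    ]
```

View pics/t7.png

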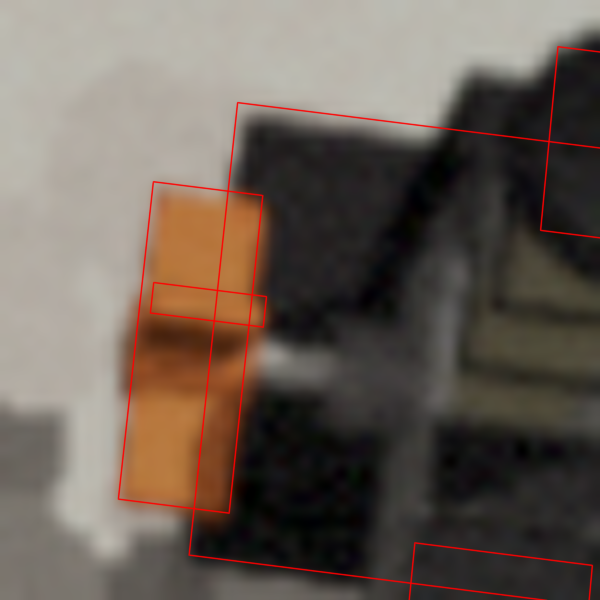

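View pics/s7.png

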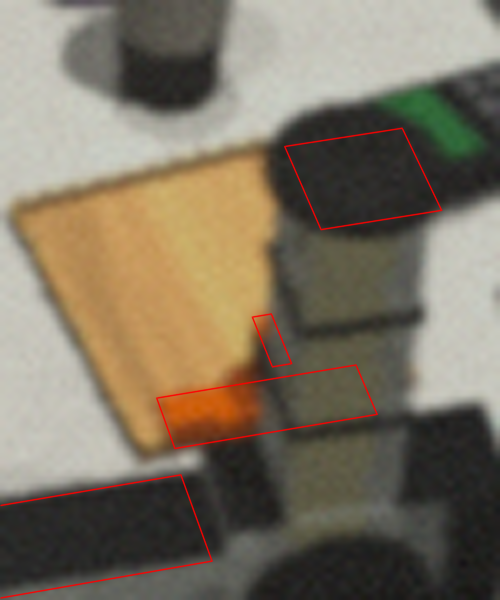

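move_arm(steps=[{"fingers":0,"translation":[0,20,45],"turn":-0.03},{"fingers":0,"translation":[30,27,35],"turn":-0.03},{"fingers":0,"translation":[50,0,0],"turn":-0.03},{"fingers":0,"translation":[50,0,0],"turn":-0.03},{"fingers":0,"translation":[50,0,0],"turn":-0.03},{"fingers":0,"translation":[50,0,0],"turn":-0.02},{"fingers":0,"translation":[35,0,0],"turn":0},{"fingers":0,"translation":[0,-15,0],"turn":0},{"fingers":0,"translation":[0,-10,0],"turn":0},{"fingers":0,"translation":[0,0,0],"turn":0}])

```text
t: 9.25
eef_pos: [0.6599, -0.2265, 0.2676]
tool_rot: [-0.001, -0.662, 0.75, 0.0]
contact_force: [0.8, 0.0, -0.1]
gripper_width: -0.003
```

```bash
python3 - <<'E'
from ov import *
im={n:read_camera(n) for n in C};o=get_obs();t=o["eef_pos"];print(t)
it=[[np.array([t,t-[0,0,.08]])]]
draw("top",im["top"],(340,125,440,225),it,"t8.png");draw("side",im["side"],(290,60,450,270),it,"s8.png")
E
```

```text
[ 0.66052221 -0.22426309  0.2684002 ]
```

View pics/s8.png

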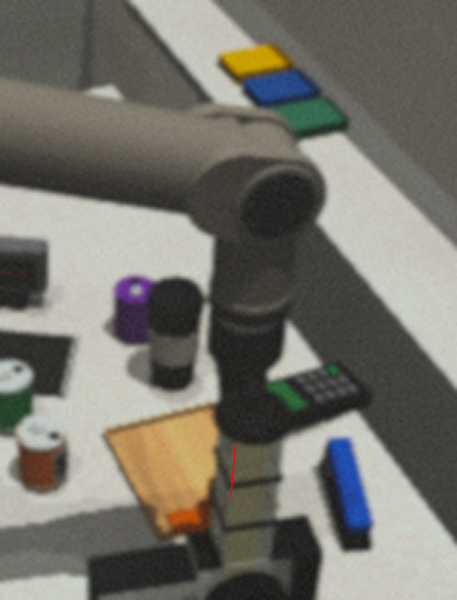

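View pics/t8.png

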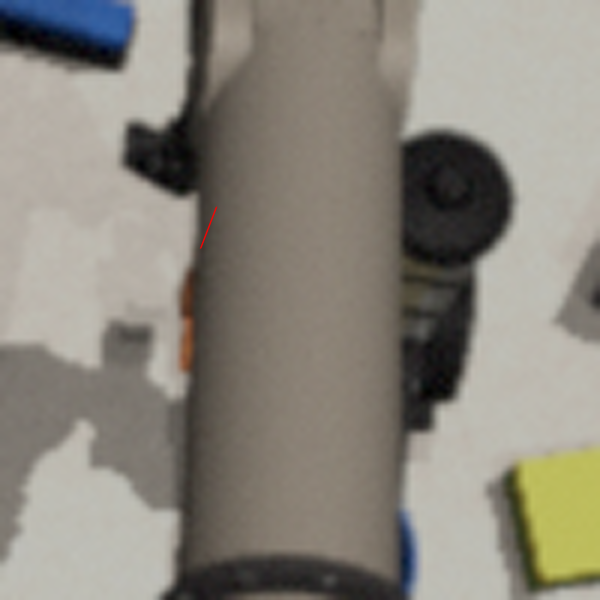

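move_arm(steps=[{"fingers":0,"translation":[0,1,-25],"turn":0},{"fingers":0,"translation":[0,0,-25],"turn":0},{"fingers":0,"translation":[0,0,-15],"turn":0},{"fingers":0,"translation":[0,0,-10],"turn":0},{"fingers":0,"translation":[0,0,0],"turn":0}])

```text
t: 9.98
eef_pos: [0.6611, -0.2226, 0.193]
tool_rot: [-0.0, -0.663, 0.748, 0.0]
contact_force: [0.0, -0.6, -0.3]
gripper_width: 0.001
```

No contact. Push the upper wing to the front.

move_arm(steps=[{"fingers":0,"translation":[-10,1,0],"turn":0},{"fingers":0,"translation":[-8,1,0],"turn":0},{"fingers":0,"translation":[-8,1,0],"turn":0},{"fingers":0,"translation":[-8,1,0],"turn":0},{"fingers":0,"translation":[-8,1,0],"turn":0},{"fingers":0,"translation":[-8,1,0],"turn":0},{"fingers":0,"translation":[-7,1,0],"turn":0},{"fingers":0,"translation":[0,0,0],"turn":0}])

```text
t: 10.98
eef_pos: [0.6031, -0.2159, 0.1933]
tool_rot: [-0.001, -0.663, 0.748, 0.0]
contact_force: [1.0, 0.5, 0.2]
gripper_width: 0.003
```

```bash
cat > look.py <<'E'
from ov import *
import sys
im={n:read_camera(n) for n in C};o=get_obs();t=o["eef_pos"];print(t,o["contact_force"])
draw("top",im["top"],(340,125,440,225),[],"a.png");draw("side",im["side"],(250,170,450,320),[],sys.argv[1])
E
python3 look.py s9.png
```

```text
[ 0.60397135 -0.21577064  0.19322776] [ 0.36636923 -0.03656133 -0.20007035]
```

View pics/s9.png

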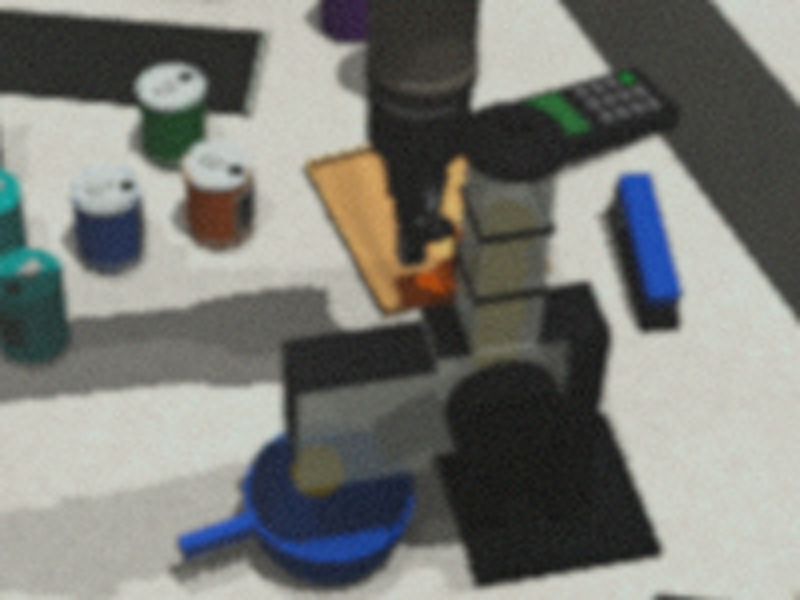

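move_arm(steps=[{"fingers":0,"translation":[0,0,25],"turn":0},{"fingers":0,"translation":[0,0,20],"turn":0},{"fingers":0,"translation":[30,-3,0],"turn":0},{"fingers":0,"translation":[28,-4,0],"turn":0},{"fingers":0,"translation":[0,0,0],"turn":0}])

```text
t: 11.7
eef_pos: [0.6638, -0.2223, 0.2382]
tool_rot: [0.0, -0.664, 0.748, -0.0]
contact_force: [0.5, -0.9, -0.1]
gripper_width: 0.0
```

```bash
python3 look.py s10.png
```

```text
[ 0.66203066 -0.22255635  0.23816185] [-0.38681864  0.02786376  0.28882622]
```

View pics/s10.png

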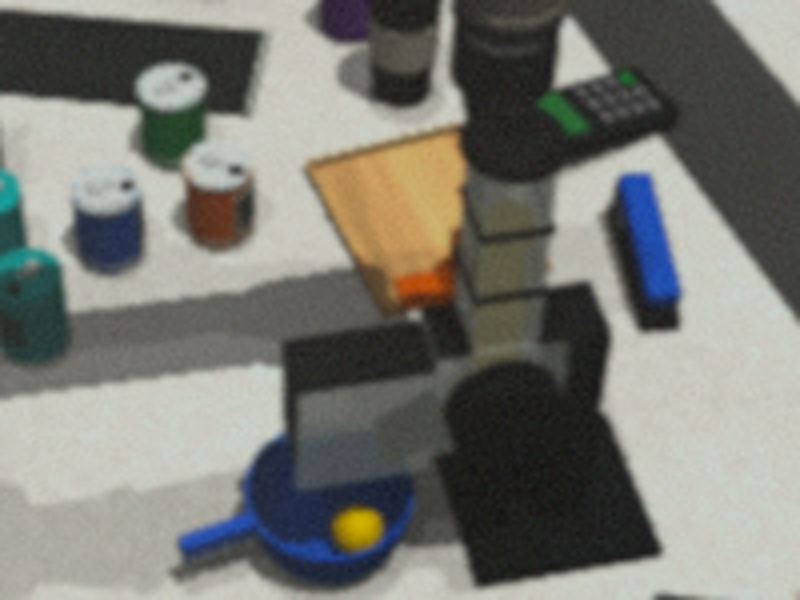

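One ball is in the bowl (yellow at 358,528 in the crop) and the knob is back at rest. Second click.

move_arm(steps=[{"fingers":0,"translation":[0,0,-25],"turn":0},{"fingers":0,"translation":[0,0,-20],"turn":0},{"fingers":0,"translation":[-8,1,0],"turn":0},{"fingers":0,"translation":[-8,1,0],"turn":0},{"fingers":0,"translation":[-8,1,0],"turn":0},{"fingers":0,"translation":[-8,1,0],"turn":0},{"fingers":0,"translation":[-8,1,0],"turn":0},{"fingers":0,"translation":[-8,1,0],"turn":0},{"fingers":0,"translation":[-10,1,0],"turn":0},{"fingers":0,"translation":[0,0,0],"turn":0}])

```text
t: 13.05
eef_pos: [0.6028, -0.216, 0.1935]
tool_rot: [-0.001, -0.663, 0.748, 0.0]
contact_force: [0.5, 0.3, 0.4]
gripper_width: 0.004
```

move_arm(steps=[{"fingers":0,"translation":[0,0,25],"turn":0},{"fingers":0,"translation":[0,0,20],"turn":0},{"fingers":0,"translation":[30,-3,0],"turn":0},{"fingers":0,"translation":[28,-4,0],"turn":0},{"fingers":0,"translation":[0,0,0],"turn":0},{"fingers":0,"translation":[0,0,0],"turn":0}])

```text
t: 13.8
eef_pos: [0.6618, -0.2226, 0.2382]
tool_rot: [-0.0, -0.663, 0.748, 0.0]
contact_force: [-1.0, -0.3, -0.6]
gripper_width: -0.001
```

```bash
python3 look.py s11.png
```

```text
[ 0.66154021 -0.22282655  0.23843536] [-1.31381388 -0.1614818   0.37922415]
```

View pics/s11.png

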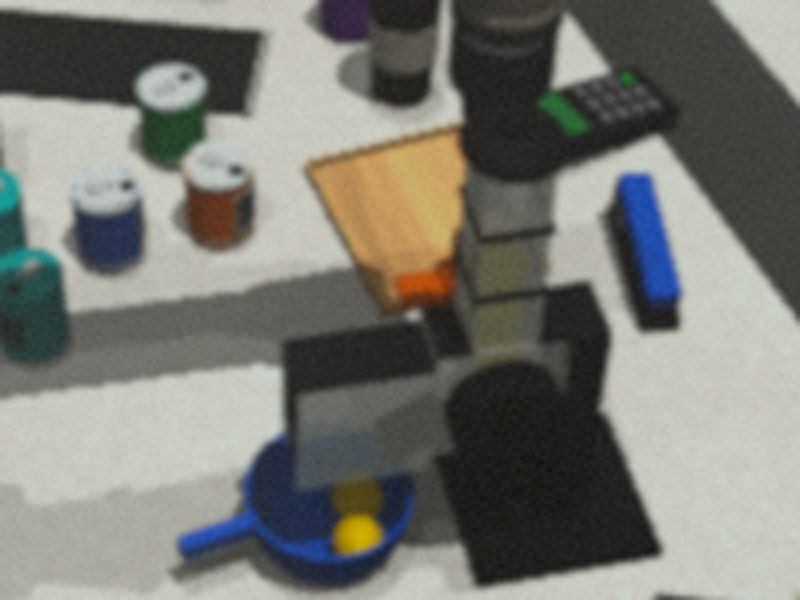

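move_arm(steps=[{"fingers":0,"translation":[0,0,-25],"turn":0},{"fingers":0,"translation":[0,0,-20],"turn":0},{"fingers":0,"translation":[-8,1,0],"turn":0},{"fingers":0,"translation":[-8,1,0],"turn":0},{"fingers":0,"translation":[-8,1,0],"turn":0},{"fingers":0,"translation":[-8,1,0],"turn":0},{"fingers":0,"translation":[-8,1,0],"turn":0},{"fingers":0,"translation":[-8,1,0],"turn":0},{"fingers":0,"translation":[-10,1,0],"turn":0},{"fingers":0,"translation":[0,0,0],"turn":0}])

```text
t: 15.15
eef_pos: [0.6029, -0.2159, 0.1933]
tool_rot: [-0.001, -0.663, 0.748, 0.0]
contact_force: [-0.2, 0.6, 1.0]
gripper_width: -0.001
```

move_arm(steps=[{"fingers":0,"translation":[0,0,25],"turn":0},{"fingers":0,"translation":[0,0,25],"turn":0},{"fingers":0,"translation":[0,0,0],"turn":0},{"fingers":0,"translation":[0,15,0],"turn":0},{"fingers":20,"translation":[-40,15,0],"turn":0},{"fingers":50,"translation":[-50,10,0],"turn":0.04},{"fingers":50,"translation":[-50,10,0],"turn":0.04},{"fingers":50,"translation":[-40,0,0],"turn":0.04},{"fingers":50,"translation":[0,0,0],"turn":0.04}])

```text
t: 16.27
eef_pos: [0.4205, -0.1648, 0.242]
tool_rot: [0.001, 0.721, -0.693, -0.001]
contact_force: [1.1, -0.0, 0.1]
gripper_width: 0.587
```

```bash
python3 - <<'E'
from ov import *
im={n:read_camera(n) for n in C};o=get_obs();print(o["eef_pos"],o["tool_rot"])
draw("top",im["top"],(0,0,640,400),[],"t12.png");draw("side",im["side"],(250,170,450,320),[bowl((.504,-.301),np.pi+.05)],"s12.png")
for n in C: print(recognise(n,"can1_center")[:3])
E
```

```text
[ 0.42323401 -0.16476557  0.24254737] [ 3.94586576e-04  7.21278474e-01 -6.92644818e-01 -6.02676873e-04]
[]
[]
```

View pics/s12.png

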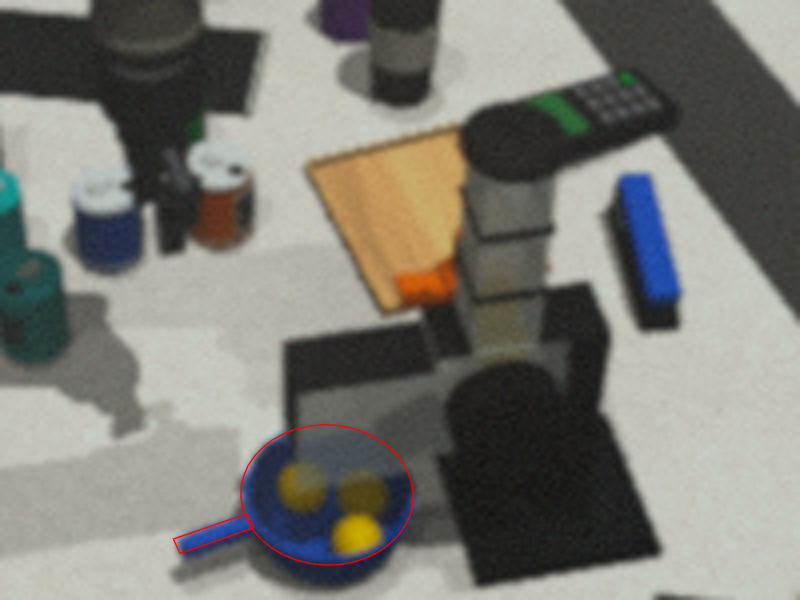

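View pics/t12.png

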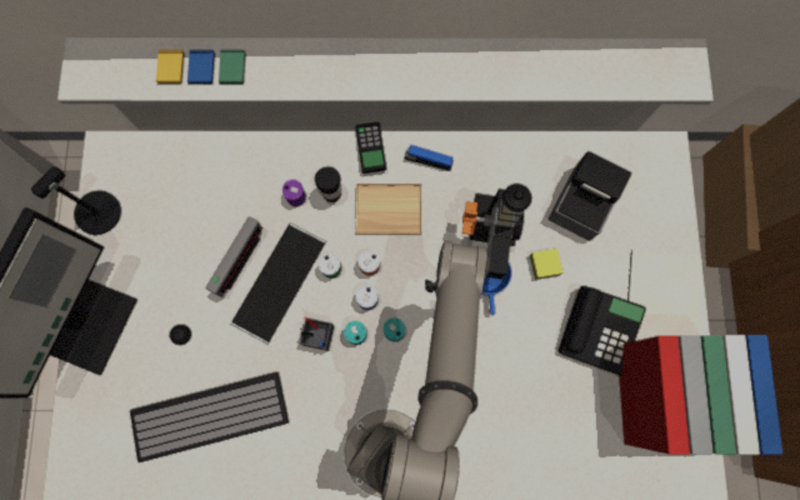

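move_arm(steps=[{"fingers":45,"translation":[-5,-45,0],"turn":0},{"fingers":45,"translation":[-5,-50,-20],"turn":0},{"fingers":45,"translation":[-5,-46,-30],"turn":0},{"fingers":45,"translation":[0,0,-50],"turn":0},{"fingers":45,"translation":[0,0,-50],"turn":0},{"fingers":45,"translation":[0,0,-40],"turn":0},{"fingers":45,"translation":[0,0,-15],"turn":0},{"fingers":45,"translation":[0,0,-9],"turn":0},{"fingers":45,"translation":[0,0,0],"turn":0}])

```text
t: 17.6
eef_pos: [0.41, -0.3068, 0.0297]
tool_rot: [-0.0, 0.721, -0.693, 0.0]
contact_force: [0.4, -0.3, 0.2]
gripper_width: 0.526
```

move_arm(steps=[{"fingers":5,"translation":[-3,1,-1],"turn":0},{"fingers":5,"translation":[0,0,0],"turn":0},{"fingers":5,"translation":[0,0,0],"turn":0},{"fingers":5,"translation":[0,0,0],"turn":0},{"fingers":5,"translation":[0,0,5],"turn":0},{"fingers":5,"translation":[0,0,5],"turn":0},{"fingers":5,"translation":[0,0,0],"turn":0}], newtons=60)

```text
t: 18.48
eef_pos: [0.4065, -0.3058, 0.0387]
tool_rot: [-0.0, 0.721, -0.693, 0.0]
contact_force: [0.1, -0.3, -1.7]
gripper_width: 0.15
```

```bash
python3 look.py s13.png
```

```text
[ 0.40624776 -0.30566974  0.03828893] [-0.4031275   0.44074393 -2.21895273]
```

View pics/s13.png

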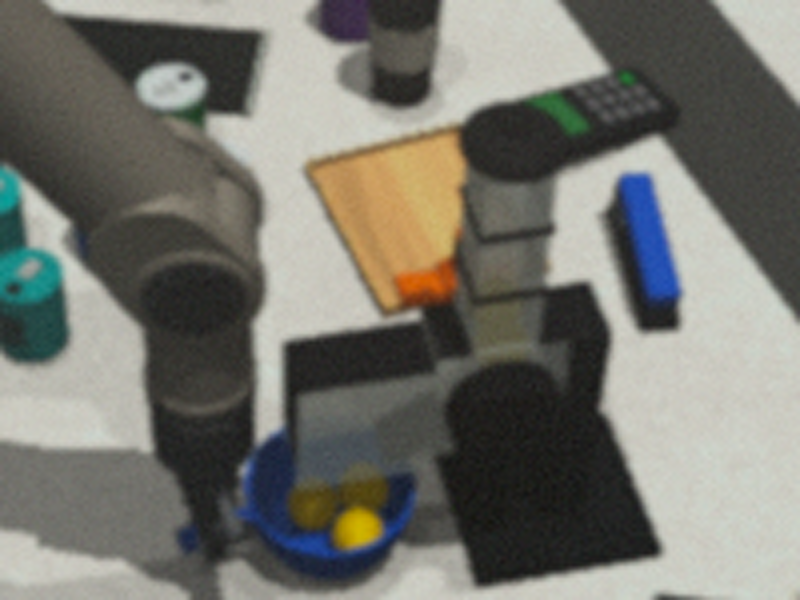

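move_arm(steps=[{"fingers":5,"translation":[0,15,0],"turn":0},{"fingers":5,"translation":[0,25,0],"turn":0},{"fingers":5,"translation":[0,30,0],"turn":0},{"fingers":5,"translation":[0,30,0],"turn":0},{"fingers":5,"translation":[0,30,5],"turn":0},{"fingers":5,"translation":[5,20,20],"turn":0},{"fingers":5,"translation":[20,20,20],"turn":0},{"fingers":5,"translation":[30,20,10],"turn":0},{"fingers":5,"translation":[30,20,0],"turn":0},{"fingers":5,"translation":[30,20,0],"turn":0}])

```text
t: 19.82
eef_pos: [0.5216, -0.0738, 0.0933]
tool_rot: [0.0, 0.721, -0.693, -0.0]
contact_force: [0.8, -0.2, -1.8]
gripper_width: 0.151
```

move_arm(steps=[{"fingers":5,"translation":[30,20,0],"turn":0},{"fingers":5,"translation":[30,20,0],"turn":0},{"fingers":5,"translation":[20,12,0],"turn":0},{"fingers":5,"translation":[10,8,0],"turn":0},{"fingers":5,"translation":[0,0,-15],"turn":0},{"fingers":5,"translation":[0,0,-15],"turn":0},{"fingers":5,"translation":[0,0,0],"turn":0}])

```text
t: 20.7
eef_pos: [0.6088, -0.0168, 0.061]
tool_rot: [0.002, 0.721, -0.693, -0.001]
contact_force: [-0.1, -0.2, -1.7]
gripper_width: 0.151
```

```bash
python3 - <<'E'
from ov import *
im={n:read_camera(n) for n in C};o=get_obs();t=o["eef_pos"];print(t)
b=bowl((t[0]+.098,t[1]+.005),np.pi+.05)
for l in b:l[:,2]+=t[2]-.028
draw("top",im["top"],(250,120,400,240),[b,tray((.71,-.011),0)],"t14.png");draw("side",im["side"],(250,130,450,280),[b,tray((.71,-.011),0)],"s14.png")
E
```

```text
[ 0.61062406 -0.01632015  0.06283686]
```

View pics/s14.png

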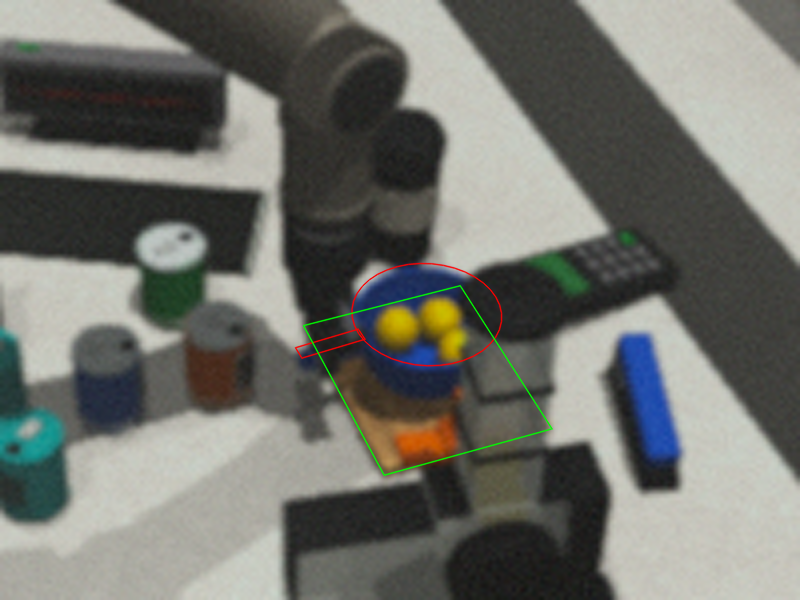

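View pics/t14.png

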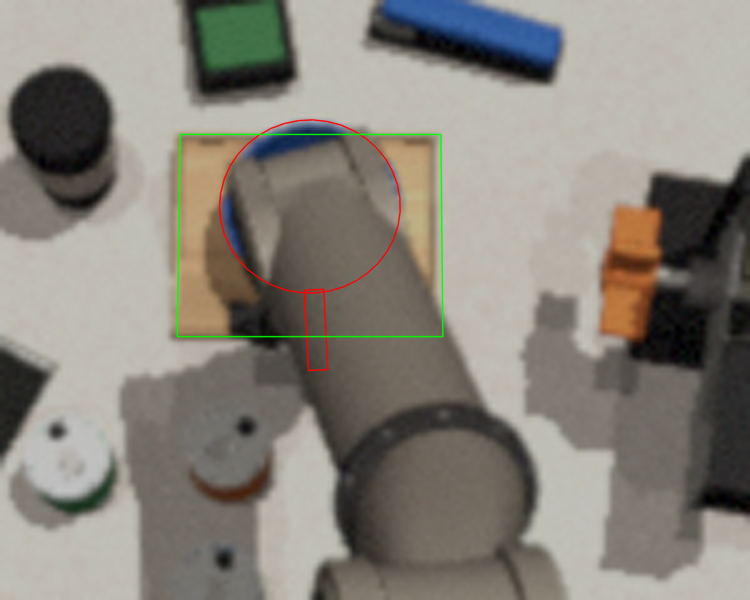

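move_arm(steps=[{"fingers":5,"translation":[1,0,-15],"turn":0},{"fingers":5,"translation":[1,0,-10],"turn":0},{"fingers":5,"translation":[0,0,-5],"turn":0},{"fingers":5,"translation":[0,0,0],"turn":0},{"fingers":30,"translation":[0,0,0],"turn":0},{"fingers":35,"translation":[0,0,0],"turn":0},{"fingers":35,"translation":[0,0,0],"turn":0},{"fingers":35,"translation":[0,0,25],"turn":0},{"fingers":45,"translation":[0,0,45],"turn":0},{"fingers":60,"translation":[-20,0,55],"turn":0}])

```text
t: 22.05
eef_pos: [0.5936, -0.0156, 0.159]
tool_rot: [-0.0, 0.721, -0.693, -0.0]
contact_force: [-0.4, -0.0, 0.4]
gripper_width: 0.701
```

move_arm(steps=[{"fingers":85,"translation":[-50,-20,30],"turn":0},{"fingers":85,"translation":[-55,-20,0],"turn":0},{"fingers":85,"translation":[-30,-20,0],"turn":0},{"fingers":85,"translation":[0,0,0],"turn":0}])

```text
t: 22.55
eef_pos: [0.4561, -0.0776, 0.1884]
tool_rot: [0.001, 0.72, -0.694, 0.0]
contact_force: [0.7, -0.5, 0.8]
gripper_width: 0.997
```

```bash
python3 - <<'E'
from ov import *
im={n:read_camera(n) for n in C};o=get_obs();t=o["eef_pos"];print(t,o["tool_rot"])
it=[bowl((.71,-.011),np.pi+.05),tray((.71,-.011),0),can((.520,.158),.68),can((.433,.056),-.2),can((.530,.047),-.74)]
draw("top",im["top"],(200,120,400,270),it,"t15.png");draw("side",im["side"],(250,130,450,280),it,"s15.png")
E
```

```text
[ 0.45895424 -0.07561634  0.18874175] [-4.97091168e-04  7.20901512e-01 -6.93037136e-01  5.40263937e-04]
```

View pics/s15.png

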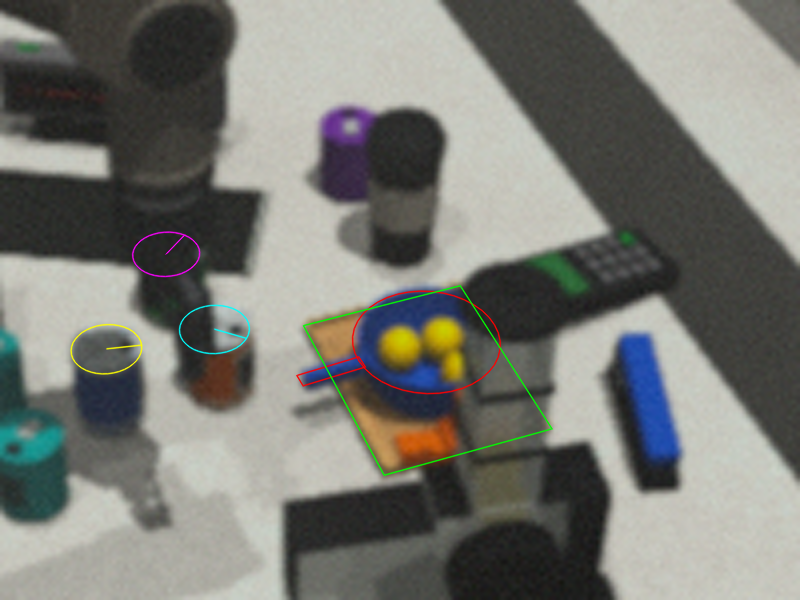

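View pics/t15.png

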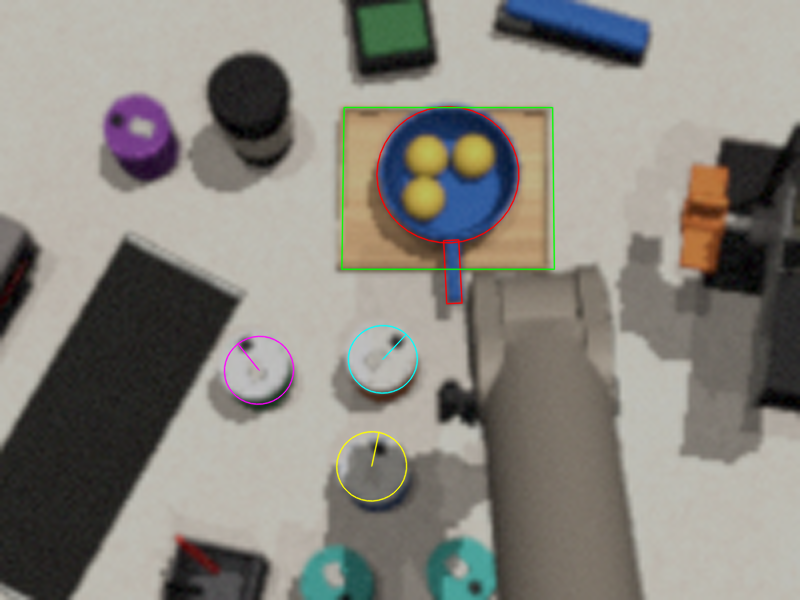

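```bash
python3 - <<'E'
from ov import *
f=lambda p:((np.array(p)+.5)/6.154-.5+[240,195]);g=lambda p:((np.array(p)+.5)/5.4526-.5+[255,170])
for k,d,c,ds,cs in (("g",(133,68),(153,108),(226,105),(207,118)),("o",(364,65),(343,93),(294,230),(267,230)),("b",(338,228),(326,257),(147,251),(119,257))):
    D=W("top",f(d),.08)[:2];Cc=W("top",f(c),.08)[:2];v=D-Cc
    D2=W("side",g(ds),.08)[:2];C2=W("side",g(cs),.08)[:2];v2=D2-C2
    print(k,Cc,np.arctan2(v[1],v[0]),np.hypot(*v),'|',C2,np.arctan2(v2[1],v2[0]),np.hypot(*v2))
E
```

```text
g [0.51966276 0.15731688] 0.4738822766279725 0.026809722523101872 | [0.52822256 0.16553104] 0.4744759564954438 0.01833267018275019
o [0.52856966 0.04659906] -0.6278413855424607 0.020665803086579136 | [0.53153223 0.04652449] -0.35287453474570396 0.017575882090873164
b [0.43197273 0.05553448] -0.38057051767004935 0.01821332041181516 | [0.43400227 0.0556109 ] -0.04914129567405417 0.01856318948012148
```

```bash
python3 - <<'E'
from station import *
import numpy as np
o=get_obs();print(o["q"],np.arctan2(o["eef_pos"][1],o["eef_pos"][0]),o["eef_pos"])
E
```

```text
[ 0.34581894  0.20529877 -0.35517142  2.06658129  0.09194289  0.88280625
 -1.59225219] -0.16329093761727792 [ 0.45895424 -0.07561634  0.18874175]
```

move_arm(steps=[{"fingers":85,"translation":[13,47,0],"turn":0.1},{"fingers":85,"translation":[13,47,0],"turn":0.1},{"fingers":85,"translation":[13,47,0],"turn":0.1},{"fingers":85,"translation":[13,47,0],"turn":0.1},{"fingers":85,"translation":[13,47,-20],"turn":0.1},{"fingers":85,"translation":[0,0,0],"turn":0}])

```text
t: 23.4
eef_pos: [0.5232, 0.1654, 0.167]
tool_rot: [-0.001, 0.872, -0.489, -0.002]
contact_force: [0.5, -0.9, -0.1]
gripper_width: 0.992
```

```bash
python3 - <<'E'
from ov import *
im={n:read_camera(n) for n in C};o=get_obs();t=o["eef_pos"];print(t,o["tool_rot"])
it=[can((.521,.160),.47)]
draw("top",im["top"],(200,120,400,270),it,"t16.png");draw("side",im["side"],(220,100,400,250),it,"s16.png")
E
```

```text
[0.52345017 0.16054865 0.16770919] [ 4.45829227e-05  8.70406181e-01 -4.92333899e-01 -6.39294078e-04]
```

View pics/s16.png

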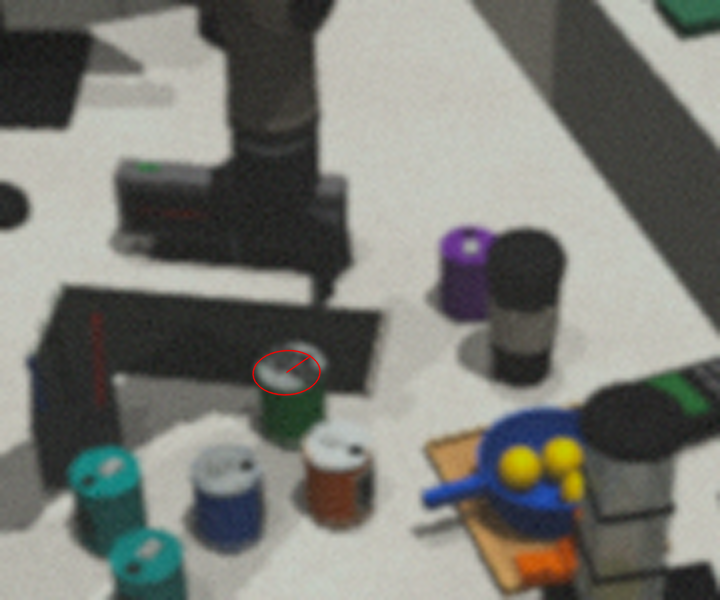

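move_arm(steps=[{"fingers":85,"translation":[0,0,-50],"turn":0},{"fingers":85,"translation":[0,0,-50],"turn":0},{"fingers":85,"translation":[0,0,-30],"turn":0},{"fingers":85,"translation":[0,0,-8],"turn":0},{"fingers":50,"translation":[0,0,0],"turn":0},{"fingers":50,"translation":[0,0,0],"turn":0},{"fingers":50,"translation":[0,0,0],"turn":0},{"fingers":50,"translation":[0,0,0],"turn":0}], newtons=40)

```text
t: 24.5
eef_pos: [0.5244, 0.1598, 0.0319]
tool_rot: [-0.001, 0.87, -0.493, 0.001]
contact_force: [-1.7, 0.1, 7.8]
gripper_width: 0.719
```

move_arm(steps=[{"fingers":50,"translation":[0,0,25],"turn":0},{"fingers":50,"translation":[0,0,30],"turn":0},{"fingers":50,"translation":[12,25,0],"turn":0.126},{"fingers":50,"translation":[12,25,0],"turn":0.126},{"fingers":50,"translation":[12,25,0],"turn":0.126},{"fingers":50,"translation":[10,25,0],"turn":0.126},{"fingers":50,"translation":[6,15,0],"turn":0.126},{"fingers":50,"translation":[0,0,-20],"turn":0},{"fingers":50,"translation":[0,0,0],"turn":0}])

```text
t: 25.62
eef_pos: [0.5736, 0.2716, 0.0625]
tool_rot: [0.002, 0.98, -0.201, -0.002]
contact_force: [-0.4, -0.1, -2.8]
gripper_width: 0.717
```

```bash
python3 - <<'E'
from ov import *
im={n:read_camera(n) for n in C};o=get_obs();t=o["eef_pos"];print(t,o["tool_rot"])
it=[can(t,1.1,t[2]-.0315),mat((.487,.32),1.1)]
draw("top",im["top"],(150,120,350,290),it,"t17.png");draw("side",im["side"],(220,100,400,250),it,"s17.png")
E
```

```text
[0.57471619 0.27256387 0.06433415] [ 1.11545994e-03  9.79717686e-01 -2.00378761e-01 -6.02858252e-04]
```

View pics/s17.png

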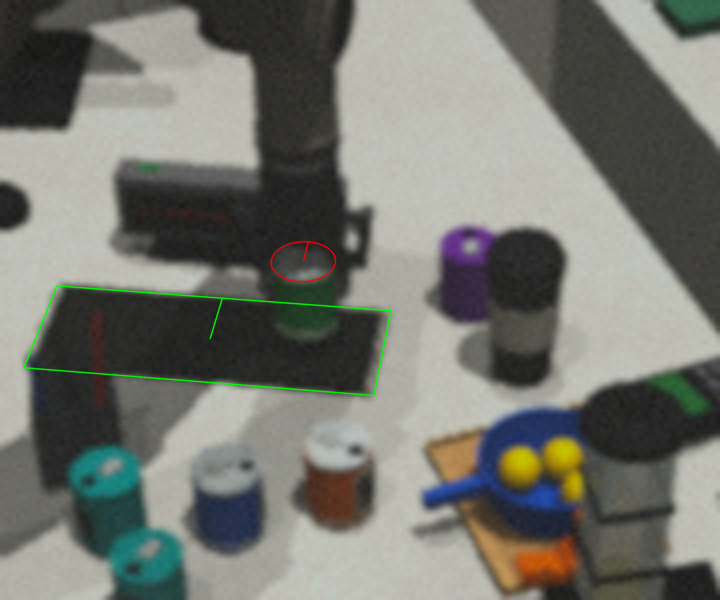

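move_arm(steps=[{"fingers":50,"translation":[0,0,-15],"turn":0},{"fingers":50,"translation":[0,0,-9],"turn":0},{"fingers":50,"translation":[0,0,-5],"turn":0},{"fingers":50,"translation":[0,0,0],"turn":0},{"fingers":85,"translation":[0,0,0],"turn":0},{"fingers":85,"translation":[0,0,0],"turn":0},{"fingers":85,"translation":[0,0,0],"turn":0},{"fingers":85,"translation":[0,0,30],"turn":0},{"fingers":85,"translation":[0,0,50],"turn":0},{"fingers":85,"translation":[0,0,50],"turn":0}])

```text
t: 26.98
eef_pos: [0.5751, 0.2743, 0.1677]
tool_rot: [0.0, 0.98, -0.199, -0.0]
contact_force: [0.4, 0.3, 0.5]
gripper_width: 0.995
```

move_arm(steps=[{"fingers":85,"translation":[-9,-45,0],"turn":-0.06},{"fingers":85,"translation":[-9,-45,0],"turn":-0.06},{"fingers":85,"translation":[-9,-45,0],"turn":-0.06},{"fingers":85,"translation":[-9,-46,0],"turn":-0.06},{"fingers":85,"translation":[-9,-46,0],"turn":-0.06},{"fingers":85,"translation":[0,0,0],"turn":0}])

```text
t: 27.72
eef_pos: [0.5298, 0.0426, 0.1662]
tool_rot: [0.001, 0.938, -0.347, 0.0]
contact_force: [0.5, 0.7, 0.4]
gripper_width: 0.996
```

```bash
python3 - <<'E'
from ov import *
im={n:read_camera(n) for n in C};o=get_obs();t=o["eef_pos"];print(t,o["tool_rot"])
it=[can((.530,.0465),-.55),mat((.487,.32),1.1),can((.575,.274),1.1,.003)]
draw("top",im["top"],(180,140,330,250),it,"t18.png");draw("side",im["side"],(220,120,400,250),it,"s18.png")
E
```

```text
[0.53052672 0.04728611 0.16669348] [-2.41845130e-04  9.39109298e-01 -3.43618301e-01  3.62119680e-04]
```

View pics/s18.png

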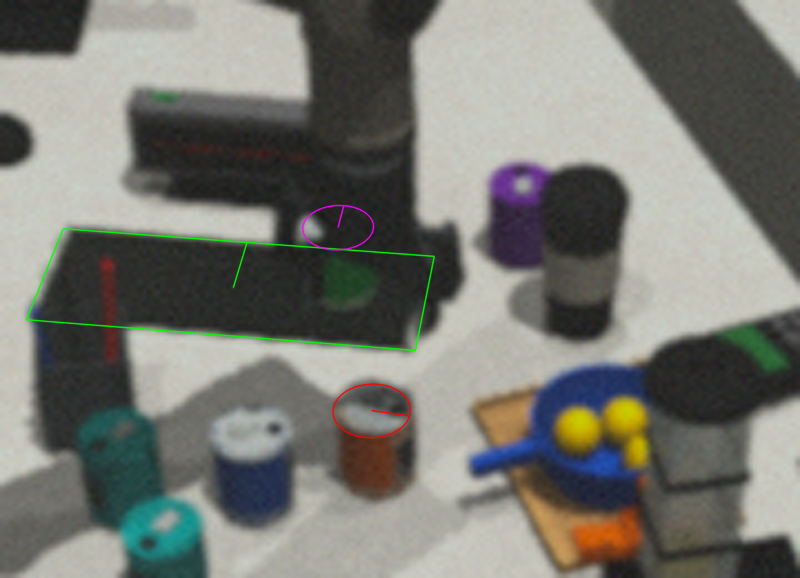

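View pics/t18.png

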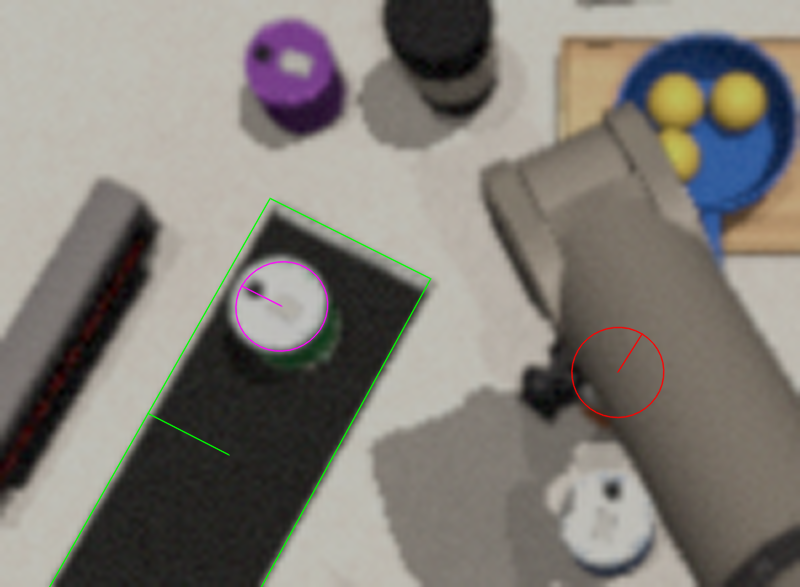

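move_arm(steps=[{"fingers":85,"translation":[0,0,-50],"turn":0},{"fingers":85,"translation":[0,0,-50],"turn":0},{"fingers":85,"translation":[0,0,-28],"turn":0},{"fingers":85,"translation":[0,0,-7],"turn":0},{"fingers":50,"translation":[0,0,0],"turn":0},{"fingers":50,"translation":[0,0,0],"turn":0},{"fingers":50,"translation":[0,0,0],"turn":0},{"fingers":50,"translation":[0,0,0],"turn":0}])

```text
t: 28.82
eef_pos: [0.5314, 0.0479, 0.0326]
tool_rot: [-0.001, 0.939, -0.343, 0.001]
contact_force: [-0.2, 0.9, 7.1]
gripper_width: 0.718
```

move_arm(steps=[{"fingers":50,"translation":[0,0,25],"turn":0},{"fingers":50,"translation":[0,0,30],"turn":0.15},{"fingers":50,"translation":[0,20,25],"turn":0.15},{"fingers":50,"translation":[-7,35,0],"turn":0.15},{"fingers":50,"translation":[-7,40,0],"turn":0.15},{"fingers":50,"translation":[-7,40,0],"turn":0.15},{"fingers":50,"translation":[-7,40,0],"turn":0.15},{"fingers":50,"translation":[-7,40,0],"turn":0.15},{"fingers":50,"translation":[-5,35,0],"turn":0.15},{"fingers":50,"translation":[-4,22,0],"turn":0.15}])

```text
t: 30.08
eef_pos: [0.4856, 0.3208, 0.1114]
tool_rot: [-0.0, 0.947, 0.322, 0.0]
contact_force: [-0.0, 0.1, -2.0]
gripper_width: 0.716
```

move_arm(steps=[{"fingers":50,"translation":[0,0,0],"turn":0.15},{"fingers":50,"translation":[0,0,0],"turn":0.15},{"fingers":50,"translation":[0,0,0],"turn":0}])

```text
t: 30.45
eef_pos: [0.4863, 0.3186, 0.1109]
tool_rot: [0.0, 0.89, 0.456, -0.0]
contact_force: [0.4, -0.0, -2.2]
gripper_width: 0.712
```

```bash
python3 - <<'E'
from ov import *
im={n:read_camera(n) for n in C};o=get_obs();t=o["eef_pos"];q=o["tool_rot"];print(t,q,np.arctan2(2*q[1]*q[2],2*q[1]**2-1))
it=[can(t,1.1,t[2]-.0325),mat((.487,.32),1.1),can((.575,.274),1.1,.003)]
draw("top",im["top"],(180,140,330,250),it,"t19.png");draw("side",im["side"],(220,120,400,250),it,"s19.png")
E
```

```text
[0.48639349 0.31875464 0.11120277] [ 1.75219658e-04  8.90346799e-01  4.55282899e-01 -1.70682797e-04] 0.9453799361259577
```

View pics/s19.png

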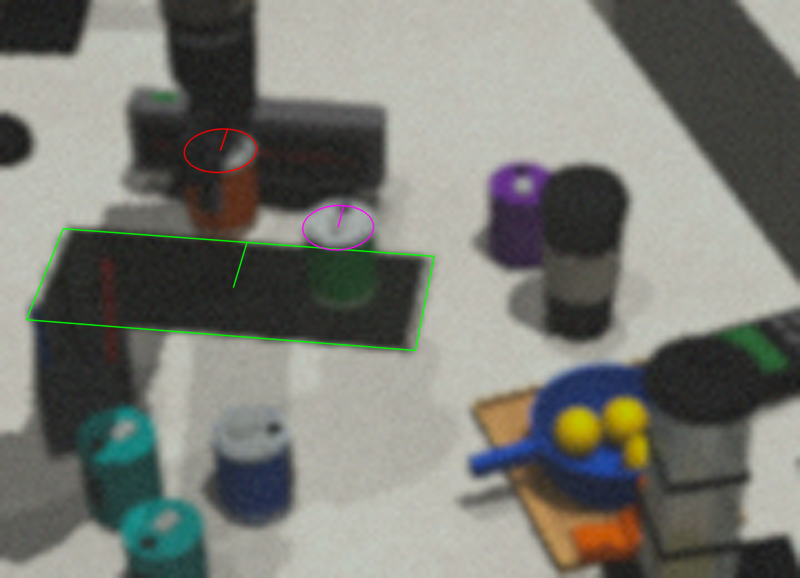

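View pics/t19.png

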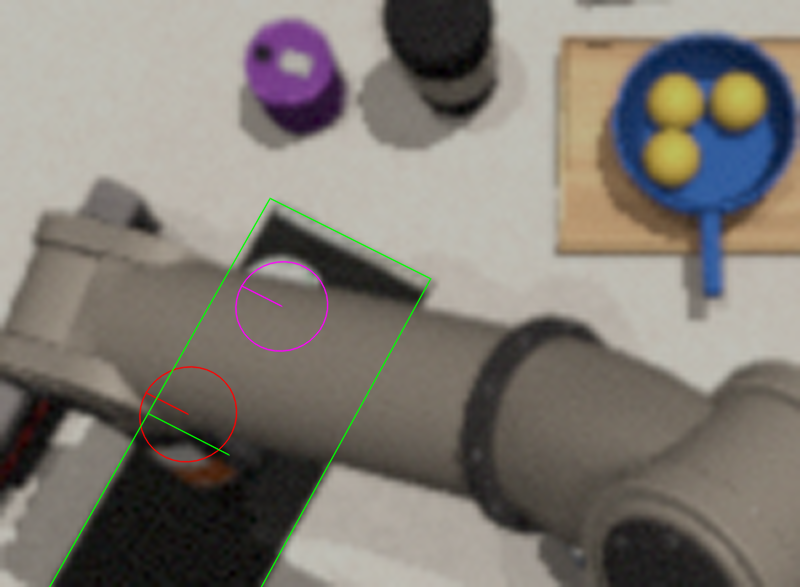

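move_arm(steps=[{"fingers":50,"translation":[0,0,-30],"turn":0},{"fingers":50,"translation":[0,0,-25],"turn":0},{"fingers":50,"translation":[0,0,-14],"turn":0},{"fingers":50,"translation":[0,0,-6],"turn":0},{"fingers":50,"translation":[0,0,0],"turn":0},{"fingers":85,"translation":[0,0,0],"turn":0},{"fingers":85,"translation":[0,0,0],"turn":0},{"fingers":85,"translation":[0,0,0],"turn":0},{"fingers":85,"translation":[0,0,30],"turn":0},{"fingers":85,"translation":[0,0,50],"turn":0}])

```text
t: 31.8
eef_pos: [0.4855, 0.3184, 0.1159]
tool_rot: [0.0, 0.89, 0.457, -0.002]
contact_force: [1.5, 0.3, 0.6]
gripper_width: 0.996
```

move_arm(steps=[{"fingers":85,"translation":[0,0,45],"turn":-0.15},{"fingers":85,"translation":[-7,-37,0],"turn":-0.15},{"fingers":85,"translation":[-7,-37,0],"turn":-0.15},{"fingers":85,"translation":[-7,-37,0],"turn":-0.15},{"fingers":85,"translation":[-7,-37,0],"turn":-0.15},{"fingers":85,"translation":[-7,-37,0],"turn":-0.15},{"fingers":85,"translation":[-7,-37,0],"turn":-0.15},{"fingers":85,"translation":[-7,-37,0],"turn":-0.15},{"fingers":85,"translation":[-2,-3,0],"turn":0},{"fingers":85,"translation":[0,0,0],"turn":0}])

```text
t: 33.05
eef_pos: [0.4355, 0.0577, 0.1616]
tool_rot: [-0.0, 0.992, -0.125, 0.0]
contact_force: [0.3, 0.3, -0.3]
gripper_width: 0.999
```

```bash
python3 - <<'E'
from ov import *
im={n:read_camera(n) for n in C};o=get_obs();t=o["eef_pos"];q=o["tool_rot"];print(t,q,np.arctan2(2*q[1]*q[2],2*q[1]**2-1))
it=[can((.434,.056),-.25),mat((.487,.32),1.1),can((.575,.274),1.1,.003),can((.486,.319),1.1,.003)]
draw("top",im["top"],(180,140,330,250),it,"t20.png");draw("side",im["side"],(220,120,400,250),it,"s20.png")
E
```

```text
[0.4356648  0.0585693  0.16156843] [-4.31303105e-04  9.92291168e-01 -1.23927202e-01  3.17111106e-04] -0.24849335711431564
```

View pics/s20.png

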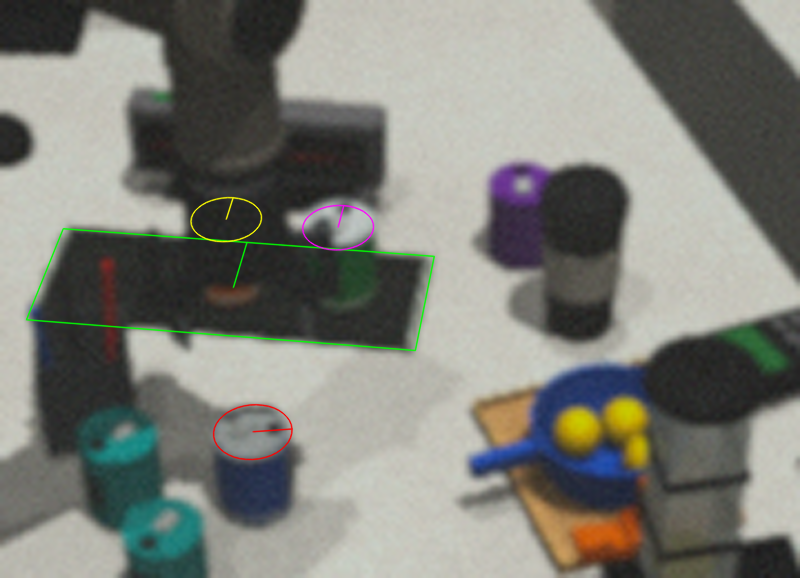

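View pics/t20.png

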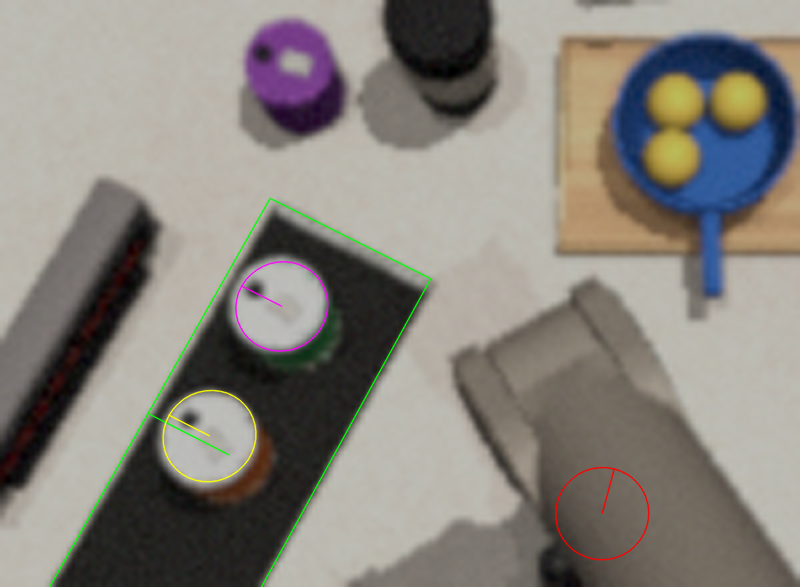

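move_arm(steps=[{"fingers":85,"translation":[-1,-2,-50],"turn":0},{"fingers":85,"translation":[0,0,-45],"turn":0},{"fingers":85,"translation":[0,0,-28],"turn":0},{"fingers":85,"translation":[0,0,-6],"turn":0},{"fingers":50,"translation":[0,0,0],"turn":0},{"fingers":50,"translation":[0,0,0],"turn":0},{"fingers":50,"translation":[0,0,0],"turn":0},{"fingers":50,"translation":[0,0,0],"turn":0}])

```text
t: 34.15
eef_pos: [0.4353, 0.0556, 0.0334]
tool_rot: [-0.0, 0.992, -0.125, 0.001]
contact_force: [-0.8, 0.9, 7.3]
gripper_width: 0.717
```

move_arm(steps=[{"fingers":50,"translation":[0,0,25],"turn":0},{"fingers":50,"translation":[10,5,40],"turn":0.15},{"fingers":50,"translation":[15,30,35],"turn":0.15},{"fingers":50,"translation":[5,45,0],"turn":0.15},{"fingers":50,"translation":[0,45,0],"turn":0.15},{"fingers":50,"translation":[0,45,0],"turn":0.15},{"fingers":50,"translation":[-5,45,0],"turn":0.15},{"fingers":50,"translation":[-20,40,0],"turn":0.15},{"fingers":50,"translation":[-22,35,0],"turn":0.15},{"fingers":50,"translation":[-20,19,0],"turn":0.15}])

```text
t: 35.4
eef_pos: [0.3963, 0.366, 0.1328]
tool_rot: [-0.0, 0.851, 0.525, 0.0]
contact_force: [-0.3, 0.4, -1.5]
gripper_width: 0.716
```

move_arm(steps=[{"fingers":50,"translation":[0,0,0],"turn":0},{"fingers":50,"translation":[0,0,0],"turn":0}])

```text
t: 35.65
eef_pos: [0.3981, 0.3633, 0.1322]
tool_rot: [0.001, 0.853, 0.521, -0.0]
contact_force: [0.2, -0.6, -0.6]
gripper_width: 0.715
```

```bash
python3 - <<'E'
from ov import *
im={n:read_camera(n) for n in C};o=get_obs();t=o["eef_pos"];q=o["tool_rot"];print(t,q,np.arctan2(2*q[1]*q[2],2*q[1]**2-1))
it=[can(t,1.1,t[2]-.0325),mat((.487,.32),1.1),can((.575,.274),1.1,.003)]
draw("top",im["top"],(180,140,330,250),it,"t21.png");draw("side",im["side"],(220,120,400,250),it,"s21.png")
E
```

```text
[0.39851534 0.36304319 0.13218386] [ 5.58644060e-04  8.53648918e-01  5.20848551e-01 -5.97583098e-06] 1.0956898231623935
```

View pics/s21.png

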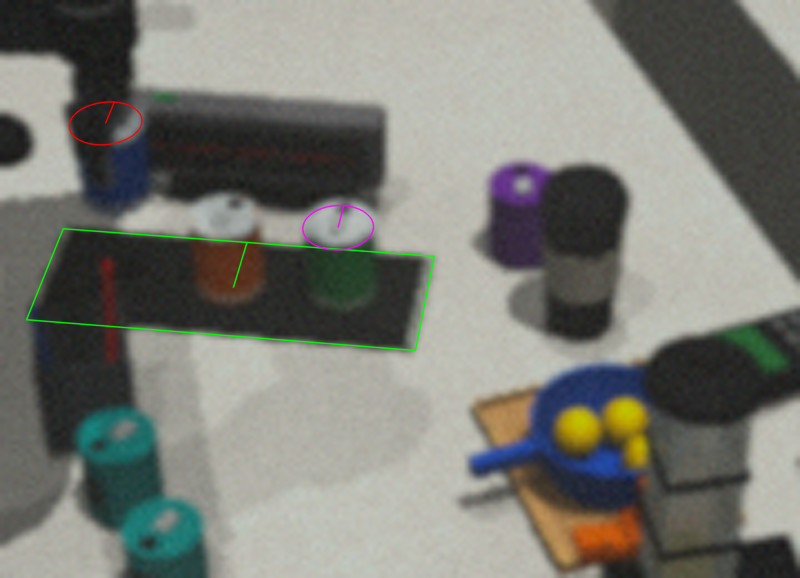

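move_arm(steps=[{"fingers":50,"translation":[0,0,-40],"turn":0},{"fingers":50,"translation":[0,0,-35],"turn":0},{"fingers":50,"translation":[0,0,-14],"turn":0},{"fingers":50,"translation":[0,0,-6],"turn":0},{"fingers":50,"translation":[0,0,0],"turn":0},{"fingers":85,"translation":[0,0,0],"turn":0},{"fingers":85,"translation":[0,0,0],"turn":0},{"fingers":85,"translation":[0,0,0],"turn":0},{"fingers":85,"translation":[0,0,30],"turn":0},{"fingers":85,"translation":[0,0,50],"turn":0}])

```text
t: 37.0
eef_pos: [0.3966, 0.3634, 0.1171]
tool_rot: [0.0, 0.853, 0.522, -0.002]
contact_force: [1.5, -0.7, 0.1]
gripper_width: 0.989
```

move_arm(steps=[{"fingers":85,"translation":[0,0,60],"turn":0},{"fingers":85,"translation":[15,-50,20],"turn":-0.1},{"fingers":85,"translation":[15,-55,0],"turn":-0.1},{"fingers":85,"translation":[15,-55,0],"turn":-0.1},{"fingers":85,"translation":[5,-60,0],"turn":-0.1},{"fingers":85,"translation":[0,-60,0],"turn":-0.1},{"fingers":85,"translation":[0,-60,0],"turn":0},{"fingers":85,"translation":[0,-60,0],"turn":0},{"fingers":85,"translation":[0,-50,0],"turn":0},{"fingers":85,"translation":[0,0,0],"turn":0}])

```text
t: 38.25
eef_pos: [0.4468, -0.09, 0.197]
tool_rot: [0.0, 0.957, 0.291, -0.0]
contact_force: [0.4, 1.1, -0.0]
gripper_width: 0.997
```

```bash
python3 - <<'E'
from ov import *
im={n:read_camera(n) for n in C};o=get_obs();t=o["eef_pos"];print(o["t"],t)
it=[can((.398,.364),1.1,.003),mat((.487,.32),1.1),can((.575,.274),1.1,.003),can((.486,.319),1.1,.003),tray((.71,-.011),0)]
draw("top",im["top"],(180,120,430,280),it,"t22.png");draw("side",im["side"],(190,110,450,280),it,"s22.png")
E
```

```text
38.35 [ 0.44726832 -0.08558048  0.19742591]
```

View pics/s22.png

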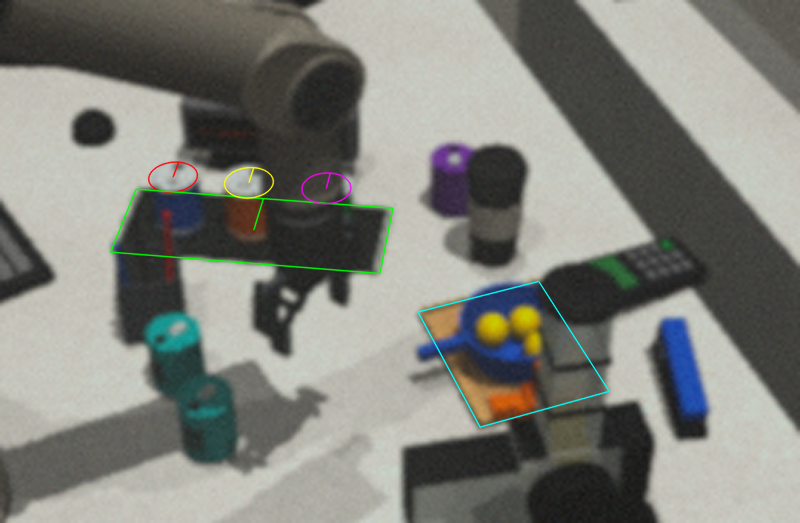

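View pics/t22.png

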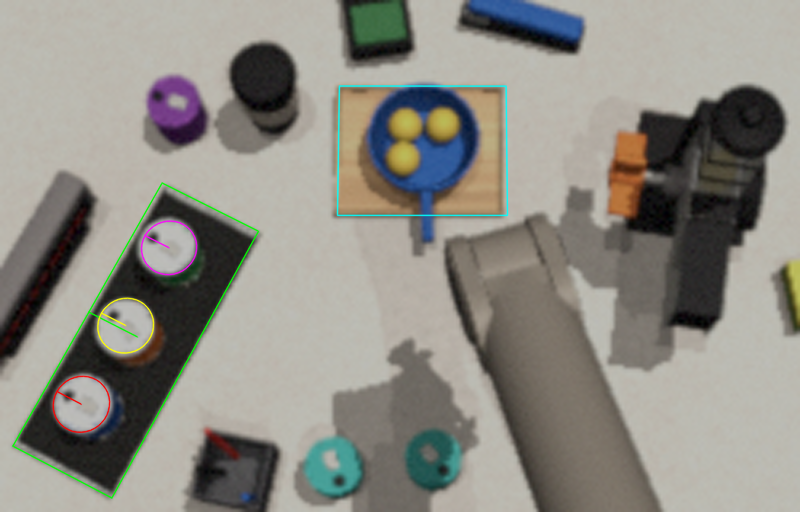

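```bash
python3 - <<'E'
from ov import *
im=read_camera("top")
draw("top",im,(180,170,260,260),[can((.397,.364),1.1,.003),can((.575,.274),1.1,.003),can((.486,.319),1.1,.003)],"t23.png")
E
```

```text
(no output)
```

View pics/t23.png

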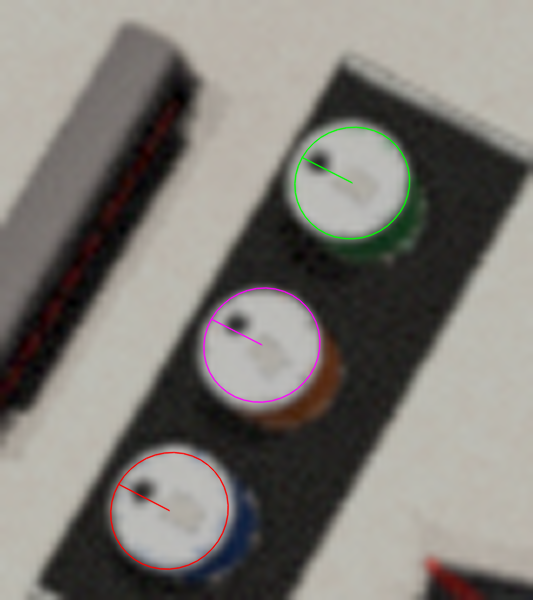

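```bash
python3 - <<'E'
from ov import *
N=8
g=np.mean([cv2.cvtColor(read_camera("top"),cv2.COLOR_BGR2GRAY).astype(float) for _ in range(N)],0)
for k,p in dict(g=(.575,.274),o=(.486,.319),b=(.397,.364)).items():
    # rectify lid plane at 1 mm/px/4
    S=4;xs=np.arange(-45,45,1/S)/1000
    X,Y=np.meshgrid(xs,xs,indexing="ij");q=P("top",np.c_[(p[0]-X).ravel(),(p[1]-Y).ravel(),np.full(X.size,.083)]).reshape(*X.shape,2).astype(np.float32)
    r=cv2.remap(g.astype(np.float32),q[...,0],q[...,1],cv2.INTER_CUBIC)
    m=(r>130).astype(np.uint8);m=cv2.morphologyEx(m,cv2.MORPH_CLOSE,np.ones((25,25)));n,l,s,c=cv2.connectedComponentsWithStats(m)
    i=1+np.argmax(s[1:,4]);ct=max(cv2.findContours((l==i).astype(np.uint8),0,2)[0],key=cv2.contourArea);(cx,cy),rad=cv2.minEnclosingCircle(ct);c0=c[i]
    yy,xx=np.mgrid[:r.shape[0],:r.shape[1]];rr=np.hypot(xx-c0[0],yy-c0[1])/S
    w=np.where((rr<25),np.clip(115-r,0,None),0)
    d=np.array([(w*xx).sum(),(w*yy).sum()])/w.sum();v=-(d-c0)
    print(k,s[i,4]/S/S,c0/S-45,(cx/S-45,cy/S-45,rad/S),"yaw",np.arctan2(v[0],v[1]),np.hypot(*v)/S, r.max())
    cv2.imwrite(f"pics/r_{k}.png",r)
E
cd pics; python3 -c "
import cv2,numpy as np;cv2.imwrite('r.png',np.hstack([cv2.imread('r_%s.png'%k) for k in 'gob'])[:,:800*2][:, ::1])
i=cv2.imread('r.png');print(i.shape);cv2.imwrite('r.png',cv2.resize(i,(798,266)))"
```

```text
g 3681.9375 [-7.87419158 -5.85290523] (-12.336612701416016, -12.336612701416016, 46.19303512573242) yaw 1.105004304090348 11.965697248191386 190.11447
o 3049.0625 [-0.18501076  2.64470124] (-0.6175384521484375, 2.1960067749023438, 32.20671463012695) yaw 0.790936837853852 19.518931430161548 189.51361
b 2985.1875 [ 2.2440121  -1.48784624] (1.8098487854003906, -1.7582473754882812, 32.094032287597656) yaw 1.1061977403541026 19.201731109965905 188.8088
(360, 1080, 3)[ WARN:0@19.376] global loadsave.cpp:1063 imwrite_ Unsupported depth image for selected encoder is fallbacked to CV_8U.
```

View pics/r.png

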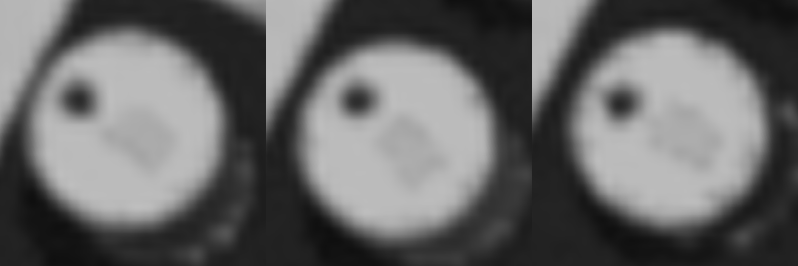

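move_arm(steps=[{"fingers":85,"translation":[5,50,0],"turn":0.03},{"fingers":85,"translation":[5,50,0],"turn":0.03},{"fingers":85,"translation":[5,50,0],"turn":0.03},{"fingers":85,"translation":[5,50,0],"turn":0.03},{"fingers":85,"translation":[5,50,0],"turn":0.03},{"fingers":85,"translation":[5,50,0],"turn":0.03},{"fingers":85,"translation":[4,50,0],"turn":0.03},{"fingers":85,"translation":[4,55,-20],"turn":0.05},{"fingers":85,"translation":[0,0,0],"turn":0},{"fingers":85,"translation":[0,0,0],"turn":0}])

```text
t: 40.05
eef_pos: [0.4851, 0.3191, 0.1769]
tool_rot: [0.0, 0.909, 0.417, -0.0]
contact_force: [0.2, 0.1, -0.0]
gripper_width: 0.996
```

```bash
python3 - <<'E'
from ov import *
im=read_camera("side");o=get_obs();t=o["eef_pos"];q=o["tool_rot"];print(t,np.arctan2(2*q[1]*q[2],2*q[1]**2-1))
draw("side",im,(220,100,350,200),[],"s24.png")
E
```

```text
[0.48563209 0.31827892 0.17717837] 0.857833772110255
```

View pics/s24.png

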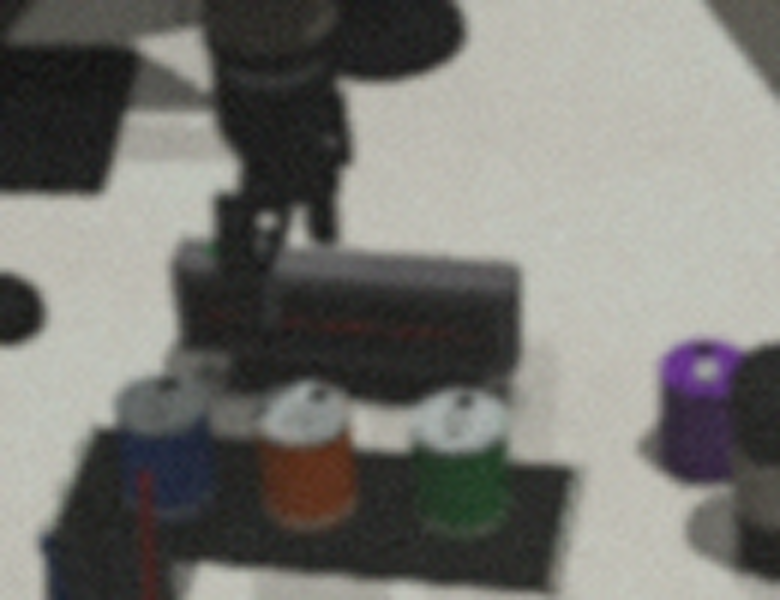

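Side view confirms: orange's dot (320,395) is turned to the right compared with its neighbours. I descend, grip and turn it by +0.31 in place.

move_arm(steps=[{"fingers":85,"translation":[-1,0,-50],"turn":0},{"fingers":85,"translation":[0,0,-50],"turn":0},{"fingers":85,"translation":[0,0,-32],"turn":0},{"fingers":85,"translation":[0,0,-7],"turn":0},{"fingers":50,"translation":[0,0,0],"turn":0},{"fingers":50,"translation":[0,0,0],"turn":0},{"fingers":50,"translation":[0,0,0],"turn":0},{"fingers":50,"translation":[0,0,0],"turn":0},{"fingers":50,"translation":[0,0,6],"turn":0},{"fingers":50,"translation":[0,0,0],"turn":0.1}])

```text
t: 41.35
eef_pos: [0.4845, 0.3194, 0.0451]
tool_rot: [0.0, 0.887, 0.462, 0.0]
contact_force: [0.0, -0.4, -2.2]
gripper_width: 0.715
```

move_arm(steps=[{"fingers":50,"translation":[0,0,0],"turn":0.1},{"fingers":50,"translation":[0,0,0],"turn":0.11},{"fingers":50,"translation":[0,0,-6],"turn":0},{"fingers":50,"translation":[0,0,0],"turn":0},{"fingers":85,"translation":[0,0,0],"turn":0},{"fingers":85,"translation":[0,0,0],"turn":0},{"fingers":85,"translation":[0,0,0],"turn":0},{"fingers":85,"translation":[0,0,30],"turn":0},{"fingers":85,"translation":[0,0,50],"turn":0},{"fingers":85,"translation":[0,0,50],"turn":0}])

```text
t: 42.6
eef_pos: [0.484, 0.3192, 0.1693]
tool_rot: [-0.0, 0.834, 0.552, -0.0]
contact_force: [1.2, -0.3, -0.6]
gripper_width: 0.996
```

move_arm(steps=[{"fingers":85,"translation":[0,-50,20],"turn":0},{"fingers":85,"translation":[0,-60,0],"turn":0},{"fingers":85,"translation":[0,-60,0],"turn":0},{"fingers":85,"translation":[0,-60,0],"turn":0},{"fingers":85,"translation":[0,-60,0],"turn":0},{"fingers":85,"translation":[0,-60,0],"turn":0},{"fingers":85,"translation":[0,-50,0],"turn":0},{"fingers":85,"translation":[0,0,0],"turn":0}])

```text
t: 43.6
eef_pos: [0.4839, -0.0855, 0.1875]
tool_rot: [-0.0, 0.836, 0.548, -0.001]
contact_force: [-0.6, 0.4, 0.0]
gripper_width: 0.993
```

```bash
python3 - <<'E'
from ov import *
im={n:read_camera(n) for n in C};o=get_obs();print(o["t"],o["eef_pos"])
it=[can((.398,.364),1.1,.003),mat((.487,.32),1.1),can((.575,.274),1.1,.003),can((.486,.319),1.1,.003)]
draw("top",im["top"],(180,170,260,260),it,"t25.png");draw("side",im["side"],(190,110,450,280),[],"s25.png");draw("top",im["top"],(180,120,430,280),[],"t25b.png")
E
```

```text
43.7 [ 0.48417509 -0.08066771  0.18822016]
```

View pics/t25.png

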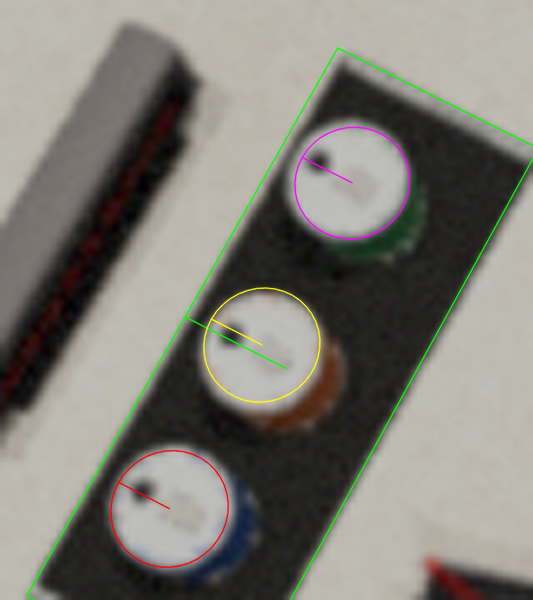

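View pics/t25b.png

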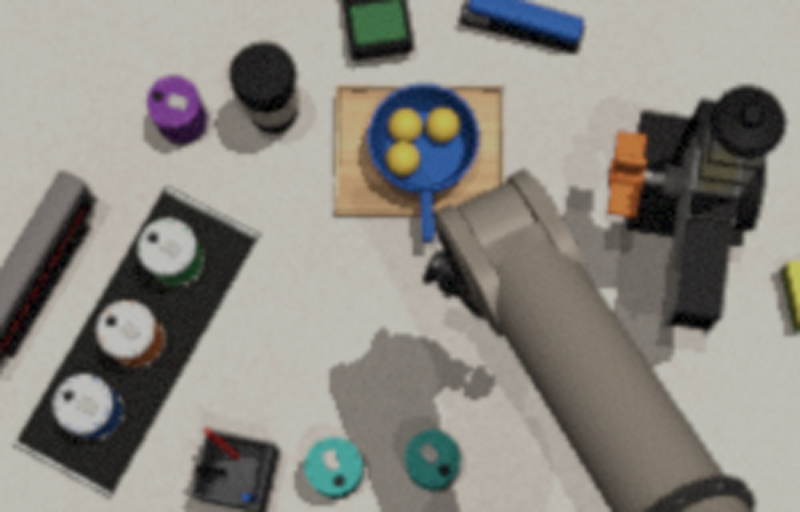

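View pics/s25.png

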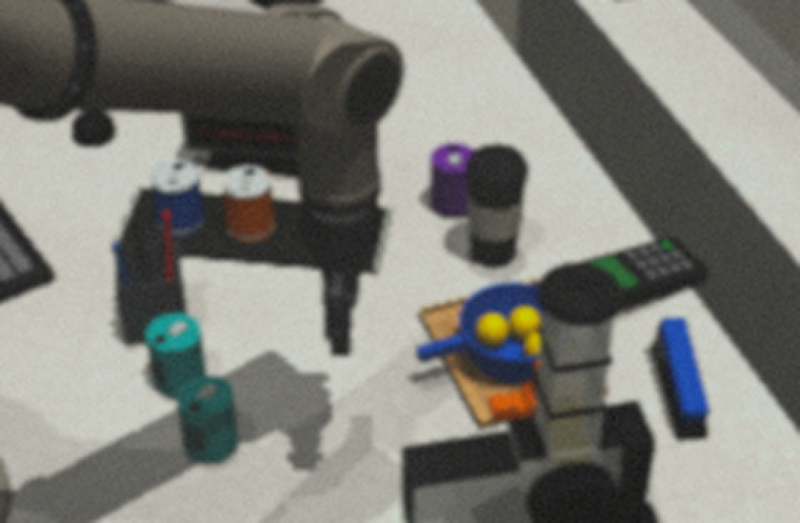

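All three cans now face the scanner, the bowl with 3 balls is in the tray, and the arm is clear.

```bash
python3 -c "
from station import *
print(hand_in())"
```

```text
the job is handed in; nothing more can be done
None
```

I handed the job in with all parts done, at about 44 s of the 210 s allowed. `hand_in` gives no verdict, so what follows is from my last pictures.

- **Cans counted:** three were on the desk: green, blue and orange. There was no red can in either camera view, and I left the purple and turquoise look-alikes alone.
- **Bowl and balls:** I set the bowl under the chute and turned the knob three clicks. It caught three balls, with the others still in the tube, and I carried it to the tray. It sits near the tray's middle with its three balls.
- **Cans on the mat:** all three stand upright near the mat's middle line, about 100 mm apart, with their dots towards the scanner.
- **Orange can corrected:** a check after the first placing showed it about 0.31 rad off square, so I gripped it again and turned it. In the last picture its dot points at the scanner, but I did not measure the angle again.
- **Green can's angle:** it measured square (1.105 rad against the mat's 1.10), but its lid outline was badly segmented in that reading. By eye it is about 0.15 rad off, inside the 0.4 rad limit. The blue can measured square.
- **Other things on the desk:** the mug and the pen pot look unmoved in the last pictures. I never went near the note block, but I did not measure any of the three. I saw no sign of the random knock, and the arm was clear of everything at the end.

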